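# Change the load of the ultrasonic cleaner

### The arm

A 6-joint arm with a two-finger parallel gripper is mounted at the origin on the work surface. World frame = base frame: x ahead of the robot, y to its left, z up, the work surface at z = 0. Lengths are in m, angles in rad, forces in N, time in s.
With the tool pointing down it reaches from about 0.4 to 0.925 m from the base axis. Payload 12.5 kg.
Tool frame: the origin (TCP) lies on the centre line of the jaws, within the pads' length; the fingertips stand 11 mm ahead of it and the grasp point (between the pads) lies 8 mm behind it; z points along the fingers, y is the line along which they close (so a half turn about z gives the same grasp; the last joint's range is limited). The gripper opens to 95 mm and grips with 3 to 60 N. Pads are 20 mm wide; open, the fingers measure 119 mm over their backs; the gripper's body (75 mm by 180 mm) begins 59 mm behind the grasp point.
Start: joints at [-1.429, 0.491, 1.559, -0, 1.092, -0.106], TCP at [0.153, -0.606, 0.226] pointing down, gripper open.
Joint ranges: [-3.1, 3.1], [-0.84, 2.19], [0.05, 2.79], [-1.13, 4.28], [0.06, 2.93], [-2.69, 2.69]. Speed limits (rad/s): [2.22, 2.22, 2.79, 3.14, 3.14, 3.14].

### API

Orientations are given as a 3x3 rotation matrix whose columns are the frame's x, y, z axes.
In Python, from rig import manip gives the robot as it stands. The module is installed in compiled form; this text tells all that it offers.
- The arm moves only by the tool arm_command, never from a script. Its arguments are lists of equal length, an entry for each row: "gripper": the opening in per cent of the stroke, from 0 (shut) to 100 (fully open); "travel": the shift along the world's x, y, z in mm, a list of three; "delta_rot": the turn, a rotation vector about the world's x, y, z in rad, a list of three. A call has 1 to 5 rows; each row is the pose to reach, as a shift and turn from the pose commanded when the call began; what a row does not reach only later rows make up. A row lasts 1/8 s, in which the tool goes at most 62.5 mm and 10.7 degrees, less where a joint would pass 70% of its speed; a pose out of reach is approached as far as the arm can. A call with a gripper value outside its range is refused whole. The fingers move at their own pace and stop on an object; "grip_force" is the grip in N (left out, the last holds). Time passes only in rows, so rows that repeat a pose let the fingers close. It gives the time, the measured TCP pose, the force, the opening and the grip force at its end, in the units of the state.
- manip.observe(): the state, without advancing time (a new reading comes with each control period).
- manip.grab_frame(name): name is "side" or "top" or "wrist"; returns (picture, depth): 384x512x3 uint8, red, green, blue; 384x512 float32, m along the optical axis (not along the pixel's ray), 0 where there is no reading.
- manip.camera_model(name): a dict with "camera_matrix" (3x3 intrinsics, pixels), "camera_from_world" (4x4, takes a point from world to camera coordinates). Camera axes: x right, y down, z forward; pixel columns grow to the right and rows downward; lengths in m; the calibration is good to about 2 mm. A picture is of the moment at which its call begins: read the wrist's pose just before it. camera_model takes no time and is no camera call; for the wrist camera it gives the pose at the moment of the call.
- manip.sign_off(): hands the job in; it is judged then, once.
The state is a dict: "clock": time; "joint_positions": joint angles; "qd": joint speeds; "tau": joint torques, N m; "tcp_pos": TCP position; "tool_rot": TCP orientation; "force": force on the tool from outside, world axes, zero at the start; "torque": the same for the moment, N m; "opening": finger opening in m; "finger_force": force on a finger pad.
Only numpy, scipy, OpenCV 4.12 (cv2) and the standard library are available. Lean on these libraries where they do the work, as an engineer would, in place of code of your own. Each camera call takes 0.05 s, during which the arm holds its last target. There are 200 camera calls.

### The job

The load in the ultrasonic cleaner is finished: turn its dial to off, stand every beaker that is in it upright in the drain tray, and slide every beaker waiting on the bench fully home into a well. Then set the dial to programme 3 (three pips). Never lift a beaker while the dial is not at off, and leave the other things on the bench alone.

Things in the scene. Friction and masses are not known exactly. Their poses are not given: they have to be found in the camera images.
- washed1: lidded stainless steel beaker, round; origin at the centre of its underside, z up its axis. From the underside: body 60 mm diameter up to 58 mm (the lowest 5 mm taper in to 54 mm), a rim 72 mm diameter from 58 to 63 mm, lid to 66 mm, and on the lid a plain round black grip knob 26 mm diameter from 66 to 96 mm, to be held by. 0.25 to 0.42 kg, most of it in the thick base. At the start it hangs by its rim in well 1 of the cleaner (this load is finished).
- washed2: lidded stainless steel beaker, round; origin at the centre of its underside, z up its axis. From the underside: body 60 mm diameter up to 58 mm (the lowest 5 mm taper in to 54 mm), a rim 72 mm diameter from 58 to 63 mm, lid to 66 mm, and on the lid a plain round black grip knob 26 mm diameter from 66 to 96 mm, to be held by. 0.25 to 0.42 kg, most of it in the thick base. At the start it hangs by its rim in well 2 of the cleaner (this load is finished).
- washed3: lidded stainless steel beaker, round; origin at the centre of its underside, z up its axis. From the underside: body 60 mm diameter up to 58 mm (the lowest 5 mm taper in to 54 mm), a rim 72 mm diameter from 58 to 63 mm, lid to 66 mm, and on the lid a plain round black grip knob 26 mm diameter from 66 to 96 mm, to be held by. 0.25 to 0.42 kg, most of it in the thick base. At the start it hangs by its rim in well 3 of the cleaner (this load is finished).
- washed4: lidded stainless steel beaker, round; origin at the centre of its underside, z up its axis. From the underside: body 60 mm diameter up to 58 mm (the lowest 5 mm taper in to 54 mm), a rim 72 mm diameter from 58 to 63 mm, lid to 66 mm, and on the lid a plain round black grip knob 26 mm diameter from 66 to 96 mm, to be held by. 0.25 to 0.42 kg, most of it in the thick base. At the start it hangs by its rim in well 4 of the cleaner (this load is finished).
- waiting1: lidded stainless steel beaker, round; origin at the centre of its underside, z up its axis. From the underside: body 60 mm diameter up to 58 mm (the lowest 5 mm taper in to 54 mm), a rim 72 mm diameter from 58 to 63 mm, lid to 66 mm, and on the lid a plain round black grip knob 26 mm diameter from 66 to 96 mm, to be held by. 0.25 to 0.42 kg, most of it in the thick base. At the start it stands on the open bench to the robot's right (next load).
- waiting2: lidded stainless steel beaker, round; origin at the centre of its underside, z up its axis. From the underside: body 60 mm diameter up to 58 mm (the lowest 5 mm taper in to 54 mm), a rim 72 mm diameter from 58 to 63 mm, lid to 66 mm, and on the lid a plain round black grip knob 26 mm diameter from 66 to 96 mm, to be held by. 0.25 to 0.42 kg, most of it in the thick base. At the start it stands on the open bench to the robot's right (next load).
- waiting3: lidded stainless steel beaker, round; origin at the centre of its underside, z up its axis. From the underside: body 60 mm diameter up to 58 mm (the lowest 5 mm taper in to 54 mm), a rim 72 mm diameter from 58 to 63 mm, lid to 66 mm, and on the lid a plain round black grip knob 26 mm diameter from 66 to 96 mm, to be held by. 0.25 to 0.42 kg, most of it in the thick base. At the start it stands on the open bench to the robot's right (next load).
- waiting4: lidded stainless steel beaker, round; origin at the centre of its underside, z up its axis. From the underside: body 60 mm diameter up to 58 mm (the lowest 5 mm taper in to 54 mm), a rim 72 mm diameter from 58 to 63 mm, lid to 66 mm, and on the lid a plain round black grip knob 26 mm diameter from 66 to 96 mm, to be held by. 0.25 to 0.42 kg, most of it in the thick base. At the start it stands on the open bench to the robot's right (next load).
- cleaner: bench ultrasonic cleaner, a steel and grey box 200 mm (its x) by 310 mm (its y) by 140 mm high, fixed to the bench; origin at the centre of its underside, z up. The tank with four round wells is the -y part of its flat top, the grey control end with the dial is the +y part. Wells are 86 mm apart, centre to centre.
- well1 (a point): centre of the mouth of one round well in the cleaner's top, 140 mm above the bench: a straight bore 63 mm in diameter and 70 mm deep, upright. A beaker slid fully home rests with its rim on the top, so its underside is 58 mm below this point. May be empty or taken.
- well2 (a point): centre of the mouth of one round well in the cleaner's top, 140 mm above the bench: a straight bore 63 mm in diameter and 70 mm deep, upright. A beaker slid fully home rests with its rim on the top, so its underside is 58 mm below this point. May be empty or taken.
- well3 (a point): centre of the mouth of one round well in the cleaner's top, 140 mm above the bench: a straight bore 63 mm in diameter and 70 mm deep, upright. A beaker slid fully home rests with its rim on the top, so its underside is 58 mm below this point. May be empty or taken.
- well4 (a point): centre of the mouth of one round well in the cleaner's top, 140 mm above the bench: a straight bore 63 mm in diameter and 70 mm deep, upright. A beaker slid fully home rests with its rim on the top, so its underside is 58 mm below this point. May be empty or taken.
- programme_dial (a joint): angle of the cleaner's programme dial in rad, growing clockwise seen from above. A sprung detent holds it at 0 = off (open ring mark), 0.6, 1.2, 1.8, 2.4 = programmes 1 to 4 (one to four pips); left between two marks it snaps into the nearer one. Turning it over a detent takes up to about 0.1 N m. Upright axis.
- dial_grip (a point): point on the dial's upright axis, 22 mm above the cleaner's top, half way up its black bar grip: the bar is 46 mm long, 13 mm thick and stands from 10 to 34 mm above the cleaner's top on a disc 52 mm in diameter. The point's x axis runs along the bar to the pointer end.
- dial_pointer (a point): pointer end of the dial's bar, on its top edge, 23 mm from the axis; a white line runs along the bar's top at this end. At off the bar points 1.2 rad anticlockwise (seen from above) from the cleaner's +x.
- drain_tray: shallow aluminium drain tray, 260 mm (its x) by 130 mm (its y), rim 16 mm high and 3 mm thick, floor 3 mm above the bench, fixed; origin at the centre of its underside. Beakers stand in it, room for three in a row.
- doming_block: steel doming block, a 50 mm cube with hollows, among the waiting beakers; bystander, leave alone. Origin at its underside.
- soldering_brick: white soldering brick 150 x 75 x 30 mm; bystander, leave alone. Origin at its underside.
- wood_block: dark wooden block 120 x 80 x 35 mm in front of the cleaner; bystander, leave alone. Origin at its underside.
- pliers: small pliers lying flat, 165 mm long; bystander, leave alone. Origin at its underside.
- hammer: wooden-handled hammer lying flat, 260 mm long; bystander, leave alone. Origin at its underside.
- flux_jar: closed glass jar 56 mm diameter, 75 mm high; bystander, leave alone. Origin at its underside.

How it is judged:
On the way, in this order (a step that is already met when the one before it is completed fails the run):
1. the dial is at off (value of joint programme_dial below 0.15 rad), for 0.2 s.
2. with the dial still at off, every finished beaker stands upright in the drain tray and every waiting beaker is fully home in a well (value of joint programme_dial below 0.15 rad and x of washed1 in the frame of drain_tray between -0.105 and 0.105 m and y of washed1 in the frame of drain_tray between -0.042 and 0.042 m and height (world z) of each of washed1, washed2, washed3, washed4 below 0.012 m and angle between each of washed1, washed2, washed3, washed4's own z axis and vertical below 0.12 rad and x of washed2 in the frame of drain_tray between -0.105 and 0.105 m and y of washed2 in the frame of drain_tray between -0.042 and 0.042 m and x of washed3 in the frame of drain_tray between -0.105 and 0.105 m and y of washed3 in the frame of drain_tray between -0.042 and 0.042 m and x of washed4 in the frame of drain_tray between -0.105 and 0.105 m and y of washed4 in the frame of drain_tray between -0.042 and 0.042 m and (horizontal distance between waiting1 and well1 below 0.006 m or horizontal distance between waiting1 and well2 below 0.006 m or horizontal distance between waiting1 and well3 below 0.006 m or horizontal distance between waiting1 and well4 below 0.006 m) and height (world z) of waiting1 between 0.072 and 0.086 m and angle between each of waiting1, waiting2, waiting3, waiting4's own z axis and vertical below 0.06 rad and (horizontal distance between waiting2 and well1 below 0.006 m or horizontal distance between waiting2 and well2 below 0.006 m or horizontal distance between waiting2 and well3 below 0.006 m or horizontal distance between waiting2 and well4 below 0.006 m) and height (world z) of waiting2 between 0.072 and 0.086 m and (horizontal distance between waiting3 and well1 below 0.006 m or horizontal distance between waiting3 and well2 below 0.006 m or horizontal distance between waiting3 and well3 below 0.006 m or horizontal distance between waiting3 and well4 below 0.006 m) and height (world z) of waiting3 between 0.072 and 0.086 m and (horizontal distance between waiting4 and well1 below 0.006 m or horizontal distance between waiting4 and well2 below 0.006 m or horizontal distance between waiting4 and well3 below 0.006 m or horizontal distance between waiting4 and well4 below 0.006 m) and height (world z) of waiting4 between 0.072 and 0.086 m), for 0.3 s.
At the end, for the whole second after the job is handed in: Beakers from the cleaner stand upright on the tray floor (centre within 105 x 42 mm of its centre); the waiting ones are fully home in wells (axis within 6 mm, under 4 mm proud, tilt under 0.06 rad); all at rest; dial 1.8 rad within 0.15 (x of washed1 in the frame of drain_tray between -0.105 and 0.105 m and y of washed1 in the frame of drain_tray between -0.042 and 0.042 m and height (world z) of each of washed1, washed2, washed3, washed4 below 0.012 m and angle between each of washed1, washed2, washed3, washed4's own z axis and vertical below 0.12 rad and x of washed2 in the frame of drain_tray between -0.105 and 0.105 m and y of washed2 in the frame of drain_tray between -0.042 and 0.042 m and x of washed3 in the frame of drain_tray between -0.105 and 0.105 m and y of washed3 in the frame of drain_tray between -0.042 and 0.042 m and x of washed4 in the frame of drain_tray between -0.105 and 0.105 m and y of washed4 in the frame of drain_tray between -0.042 and 0.042 m and (horizontal distance between waiting1 and well1 below 0.006 m or horizontal distance between waiting1 and well2 below 0.006 m or horizontal distance between waiting1 and well3 below 0.006 m or horizontal distance between waiting1 and well4 below 0.006 m) and height (world z) of waiting1 between 0.072 and 0.086 m and angle between each of waiting1, waiting2, waiting3, waiting4's own z axis and vertical below 0.06 rad and (horizontal distance between waiting2 and well1 below 0.006 m or horizontal distance between waiting2 and well2 below 0.006 m or horizontal distance between waiting2 and well3 below 0.006 m or horizontal distance between waiting2 and well4 below 0.006 m) and height (world z) of waiting2 between 0.072 and 0.086 m and (horizontal distance between waiting3 and well1 below 0.006 m or horizontal distance between waiting3 and well2 below 0.006 m or horizontal distance between waiting3 and well3 below 0.006 m or horizontal distance between waiting3 and well4 below 0.006 m) and height (world z) of waiting3 between 0.072 and 0.086 m and (horizontal distance between waiting4 and well1 below 0.006 m or horizontal distance between waiting4 and well2 below 0.006 m or horizontal distance between waiting4 and well3 below 0.006 m or horizontal distance between waiting4 and well4 below 0.006 m) and height (world z) of waiting4 between 0.072 and 0.086 m and value of joint programme_dial between 1.65 and 1.95 rad and linear speed of each of washed1, washed2, washed3, washed4, waiting1, waiting2, waiting3, waiting4 below 0.02 m/s); the robot touches nothing.
It fails at once if a beaker is lifted (its underside more than 110 mm above the bench) while the dial is not at off (value of joint programme_dial above 0.3 rad and height (world z) of any of washed1, washed2, washed3, washed4, waiting1, waiting2, waiting3, waiting4 above 0.11 m).
It fails at once if a bystander is shoved more than 40 mm (distance of any of doming_block, soldering_brick, wood_block, pliers, hammer, flux_jar from where it was at the start of the episode above 0.04 m).
It fails at once if a beaker is tipped over (angle between any of washed1, washed2, washed3, washed4, waiting1, waiting2, waiting3, waiting4's own z axis and vertical above 0.9 rad).
Of washed1, washed2, washed3, washed4 only 1 to 2 are there at a start; the rules pass over those that are not, and their reading is None.
Of waiting1, waiting2, waiting3, waiting4 only 2 to 3 are there at a start; the rules pass over those that are not, and their reading is None.
At some moment in a run one of waiting1, waiting2, waiting3, waiting4 may be knocked a few centimetres aside while the robot is not near it.
It also fails if it takes over 210 s, if anything falls off the work surface, if the arm or the gripper's body presses on something with over 40 N, if the wrist force passes 120 N, or if a joint passes its speed limit or range.

## Working session

There is one attempt and no reset: what is moved stays moved. The work goes in short steps, Python scripts to look and compute and a tool call to move; the robot and the scene stay as the last step left them, time stands still between calls to the robot, and variables do not carry over. Pictures are saved under pics/ and viewed, at most 14 in all, crops included, and the job is handed in when it is done.

Besides the shell and the picture viewer there is one more tool, called after "Call:" in YAML: its name, and indented under it one key for each argument. arm_command: Moves the arm, as the interface text tells. Its arguments: {"type":"object","properties":{"gripper":{"type":"array","items":{"type":"number"}},"travel":{"type":"array","items":{"type":"array","items":{"type":"number"}}},"delta_rot":{"type":"array","items":{"type":"array","items":{"type":"number"}}},"grip_force":{"type":"number"}},"required":["gripper","travel","delta_rot"]}

```bash
mkdir -p pics; cat > h.py <<'E'
import numpy as np, cv2
from rig import manip
def grab(n):
    m=manip.camera_model(n); p,d=manip.grab_frame(n); return p,d,np.array(m["camera_matrix"]),np.array(m["camera_from_world"])
def cloud(d,K,T):
    v,u=np.mgrid[:d.shape[0],:d.shape[1]]
    P=np.stack([(u-K[0,2])/K[0,0]*d,(v-K[1,2])/K[1,1]*d,d],-1)
    R=T[:3,:3];t=T[:3,3]
    W=(P-t)@R; W[d<=0]=np.nan
    return W
def save(n,p): cv2.imwrite("pics/"+n,p[...,::-1])
E
python3 - <<'E'
from h import *
s=manip.observe();print({k:np.round(v,3).tolist() for k,v in s.items()})
for n in("top","side"):
    p,d,K,T=grab(n);save(n+"0.png",p);np.savez(n+"0.npz",p=p,d=d,K=K,T=T)
    print(n,K[0,0],np.round(np.linalg.inv(T),3).tolist())
E
```

```text
{'clock': 0.0, 'joint_positions': [-1.429, 0.492, 1.559, 0.0, 1.092, -0.106], 'qd': [-0.001, 0.001, 0.0, 0.001, 0.002, -0.002], 'tau': [-0.0, -61.264, -25.819, 0.069, 0.048, -0.0], 'tcp_pos': [0.153, -0.606, 0.225], 'tool_rot': [[0.969, 0.245, -0.0], [0.245, -0.969, 0.001], [0.0, -0.001, -1.0]], 'force': [0.608, -0.835, 0.841], 'torque': [0.036, -0.053, 0.024], 'finger_force': 0.0, 'opening': 0.095}
top 408.7650986864022 [[-0.02, -0.997, 0.076, 0.472], [-1.0, 0.019, -0.015, 0.032], [0.013, -0.076, -0.997, 1.417], [0.0, 0.0, 0.0, 1.0]]
side 479.1116455621303 [[-0.968, 0.158, -0.196, 0.786], [0.251, 0.536, -0.806, 1.03], [-0.023, -0.829, -0.558, 0.826], [0.0, 0.0, 0.0, 1.0]]
```

View pics/top0.png

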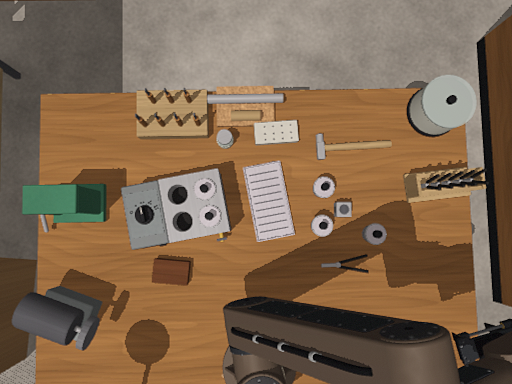

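View pics/side0.png

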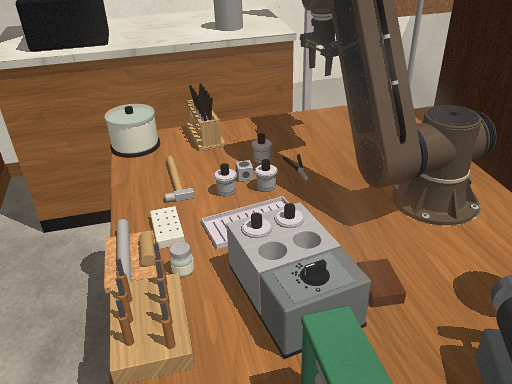

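```bash
cat >> h.py <<'E'
def knobs(p,W,zlo,zhi,box):
    g=p.max(-1)
    m=(g<75)&(W[...,2]>zlo)&(W[...,2]<zhi)&(W[...,0]>box[0])&(W[...,0]<box[1])&(W[...,1]>box[2])&(W[...,1]<box[3])
    n,l,s,c=cv2.connectedComponentsWithStats(m.astype(np.uint8))
    out=[]
    for i in range(1,n):
        if s[i,4]>=8: out.append((np.round(np.nanmedian(W[l==i],0),4),np.round(c[i],1),s[i,4]))
    return out
def px(u,v,z,K,T):
    R=T[:3,:3];r=R.T@np.array([(u-K[0,2])/K[0,0],(v-K[1,2])/K[1,1],1]);o=-R.T@T[:3,3]
    return o+r*(z-o[2])/r[2]
E
python3 - <<'E'
from h import *
f=np.load("top0.npz");p,d,K,T=[f[k] for k in"pdKT"];W=cloud(d,K,T)
for a in knobs(p,W,.07,.26,(.3,.8,-.45,.55)):print(a)
def rect(m):
    q=W[m][:,:2].astype(np.float32);return cv2.minAreaRect(q),len(q)
x,y,z=W[...,0],W[...,1],W[...,2]
print(rect((z>.13)&(z<.15)&(y>.1)&(y<.5)&(x>.3)&(x<.65)))
print(rect((z>.010)&(z<.024)&(y>-.15)&(y<.12)&(x>.3)&(x<.62)))
for n in [(344,209),(324,186),(322,225),(375,233)]:
    print(n,W[n[1],n[0]])
c=cv2.resize(p[150:270,110:270],None,fx=5,fy=5,interpolation=cv2.INTER_CUBIC);save("crop0.png",c)
f=np.load("side0.npz");p,d,K,T=[f[k] for k in"pdKT"];W=cloud(d,K,T)
for a in knobs(p,W,.07,.26,(.3,.8,-.45,.55)):print(a)
E
```

```text
(array([ 0.5947, -0.2253,  0.0954]), array([324.9, 186.1]), np.int32(49))
(array([0.5587, 0.5214, 0.1618]), array([ 86.2, 200.2]), np.int32(543))
(array([0.5881, 0.1594, 0.1783]), array([203.5, 187.8]), np.int32(51))
(array([0.5765, 0.2577, 0.0734]), array([177.1, 194.6]), np.int32(217))
(array([0.5106, 0.3431, 0.1514]), array([144.2, 214.5]), np.int32(260))
(array([0.4908, 0.2429, 0.074 ]), array([181.9, 220.9]), np.int32(218))
(array([0.5057, 0.1451, 0.179 ]), array([208.6, 215.4]), np.int32(47))
(array([ 0.4685, -0.215 ,  0.0945]), array([322.8, 225. ]), np.int32(47))
(array([ 0.4361, -0.3894,  0.0947]), array([377.2, 233.9]), np.int32(57))
(array([0.4193, 0.2957, 0.1255]), array([162.7, 244.2]), np.int32(9))
(((0.5285072326660156, 0.2553141415119171), (0.20036755502223969, 0.3107907474040985), 9.897072792053223), 5180)
(((0.46635469794273376, -0.008638463914394379), (0.30607151985168457, 0.24219825863838196), 0.33372941613197327), 199)
(344, 209) [ 0.52057312 -0.29617665  0.04833393]
(324, 186) [ 0.59466416 -0.22172381  0.09896273]
(322, 225) [ 0.46861738 -0.21156242  0.09616032]
(375, 233) [ 0.4393891  -0.38284409  0.09425667]
(array([ 0.4389, -0.3836,  0.0882]), array([261., 138.]), np.int32(69))
(array([ 0.4692, -0.2087,  0.0895]), array([265.5, 164.1]), np.int32(83))
(array([ 0.5954, -0.2175,  0.0888]), array([224.5, 168.9]), np.int32(84))
(array([0.5072, 0.1564, 0.171 ]), array([289.1, 210.9]), np.int32(153))
(array([0.5914, 0.1713, 0.1712]), array([256. , 220.4]), np.int32(158))
(array([0.5155, 0.3584, 0.1512]), array([315.2, 273.7]), np.int32(539))
(array([0.6105, 0.3742, 0.1046]), array([272.1, 305.7]), np.int32(539))
(array([0.6007, 0.5406, 0.1548]), array([303.9, 354.1]), np.int32(285))
```

View pics/crop0.png

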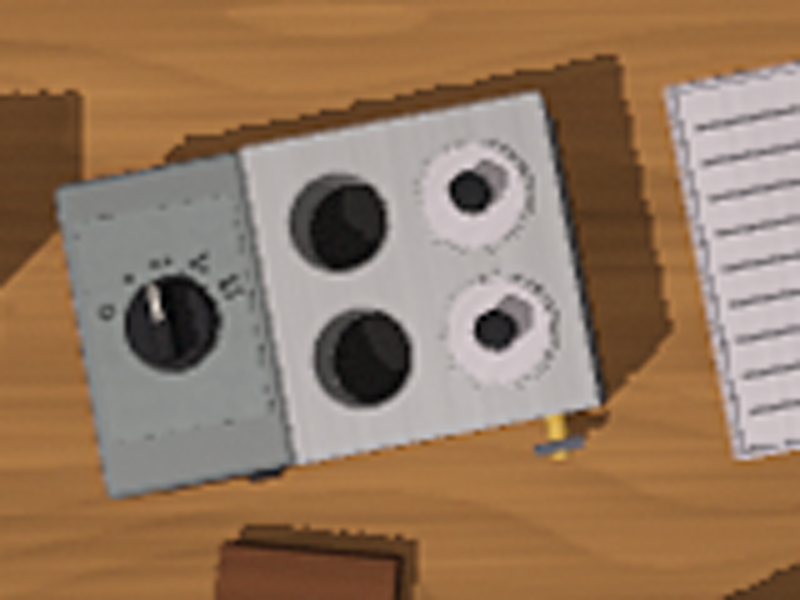

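The top view shows finished beakers in the two right wells (crop 470,190 and 497,330). The left two wells are empty, three beakers wait on the bench, and the dial (172,322) points at two pips. Next I move over towards the dial.

Call:
arm_command:
  gripper: [60, 60, 60, 60, 60]
  travel:
    - [62, 39, 27]
    - [124, 78, 55]
    - [186, 117, 82]
    - [247, 156, 110]
    - [247, 156, 110]
  delta_rot:
    - [0, 0, 0]
    - [0, 0, 0]
    - [0, 0, 0]
    - [0, 0, 0]
    - [0, 0, 0]

```text
clock: 0.72
tcp_pos: [0.4017, -0.4486, 0.3362]
tool_rot: [[0.969, 0.245, -0.0], [0.245, -0.969, 0.0], [-0.0, -0.0, -1.0]]
force: [0.1, -0.9, -0.2]
opening: 0.0579
finger_force: 0.0
```

Call:
arm_command:
  gripper: [60, 60, 60, 60, 60]
  travel:
    - [10, 60, 0]
    - [20, 120, 0]
    - [30, 180, 0]
    - [40, 240, 0]
    - [50, 300, 0]
  delta_rot:
    - [0, 0, 0]
    - [0, 0, 0]
    - [0, 0, 0]
    - [0, 0, 0]
    - [0, 0, 0]

```text
clock: 1.35
tcp_pos: [0.4502, -0.148, 0.3356]
tool_rot: [[0.97, 0.245, -0.0], [0.245, -0.97, 0.0], [-0.0, -0.0, -1.0]]
force: [1.1, 0.3, 0.4]
opening: 0.057
finger_force: 0.0
```

Call:
arm_command:
  gripper: [60, 60, 60, 60, 60]
  travel:
    - [5, 60, 0]
    - [10, 120, 0]
    - [15, 180, 0]
    - [20, 240, 0]
    - [30, 300, 0]
  delta_rot:
    - [0, 0, 0]
    - [0, 0, 0]
    - [0, 0, 0]
    - [0, 0, 0]
    - [0, 0, 0]

```text
clock: 1.98
tcp_pos: [0.48, 0.1521, 0.3357]
tool_rot: [[0.969, 0.245, 0.0], [0.245, -0.969, -0.0], [0.0, 0.0, -1.0]]
force: [1.0, -0.4, -1.0]
opening: 0.0573
finger_force: 0.0
```

Call:
arm_command:
  gripper: [60, 60, 60, 60, 60]
  travel:
    - [5, 60, 0]
    - [5, 120, 0]
    - [5, 130, 0]
    - [5, 130, 0]
    - [5, 130, 0]
  delta_rot:
    - [0, 0, 0]
    - [0, 0, 0]
    - [0, 0, -0.07]
    - [0, 0, -0.07]
    - [0, 0, -0.07]

```text
clock: 2.6
tcp_pos: [0.4853, 0.2794, 0.3356]
tool_rot: [[0.984, 0.178, -0.0], [0.178, -0.984, -0.0], [-0.0, 0.0, -1.0]]
force: [0.1, -0.5, 0.3]
opening: 0.0571
finger_force: 0.0
```

```bash
python3 - <<'E'
from h import *
s=manip.observe();print({k:np.round(s[k],4).tolist() for k in("clock","tcp_pos","tool_rot","joint_positions","force")})
p,d,K,T=grab("wrist");save("w1.png",p);np.savez("w1.npz",p=p,d=d,K=K,T=T);W=cloud(d,K,T)
print(np.round(np.linalg.inv(T),3).tolist(),K[0,0])
for a in knobs(p,W,.145,.26,(.3,.8,-.45,.55)):print(a)
E
```

```text
{'clock': 2.6, 'tcp_pos': [0.4853, 0.2794, 0.3356], 'tool_rot': [[0.9841, 0.1778, -0.0003], [0.1778, -0.9841, -0.0003], [-0.0003, 0.0003, -1.0]], 'joint_positions': [0.4045, 0.3034, 1.5612, -0.0002, 1.2774, 1.7967], 'force': [0.0589, -0.5196, 0.2822]}
[[0.177, -0.952, -0.251, 0.555], [-0.984, -0.171, -0.046, 0.292], [0.001, 0.255, -0.967, 0.494], [0.0, 0.0, 0.0, 1.0]] 339.6623285980732
(array([0.5614, 0.5222, 0.1611]), array([10.8, 50.1]), np.int32(2048))
(array([0.5874, 0.166 , 0.1768]), array([402.3,  92.7]), np.int32(899))
(array([0.5124, 0.3453, 0.1498]), array([194.9, 136.6]), np.int32(1964))
(array([0.5052, 0.1518, 0.1768]), array([392.5, 182.6]), np.int32(745))
```

View pics/w1.png

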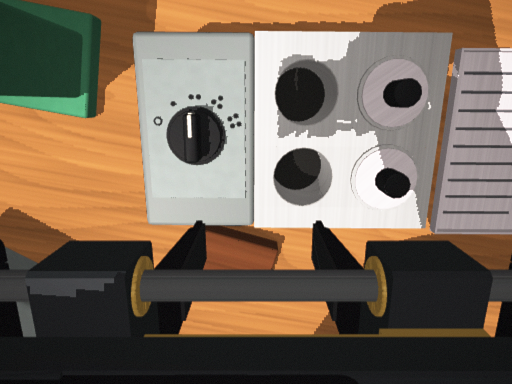

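The wrist view shows the bar pointing to two pips, with the pointer at pixel (188,115) and the tool aligned with it. I'll refine positions using the top faces.

```bash
cat >> h.py <<'E'
def face(W,xy,r,zlo,zhi):
    m=(np.hypot(W[...,0]-xy[0],W[...,1]-xy[1])<r)&(W[...,2]>zlo)&(W[...,2]<zhi)
    q=W[m]; c=cv2.minAreaRect(q[:,:2].astype(np.float32)) if len(q)>4 else None
    return len(q),np.round(q.mean(0),4) if len(q) else None,c
E
python3 - <<'E'
from h import *
for n in("top0","w1"):
    f=np.load(n+".npz");p,d,K,T=[f[k] for k in"pdKT"];W=cloud(d,K,T)
    print(n,face(W,(.512,.345),.035,.168,.185))
    for k in[(.588,.162),(.505,.148)]:print(face(W,k,.03,.172,.188))
    x,y,z=[W[...,i] for i in range(3)]
    m=(z>.12)&(z<.147)&(y>.06)&(y<.42)&(x>.3)&(x<.65);print(cv2.minAreaRect(W[m][:,:2].astype(np.float32)),np.median(z[m]))
    # tray
    m=(z>.011)&(z<.022)&(y>-.12)&(y<.09)&(x>.33)&(x<.64);q=W[m][:,:2];print(q.mean(0),q.min(0),q.max(0))
f=np.load("top0.npz");p,d,K,T=[f[k] for k in"pdKT"]
# tray corners by colour
hsv=cv2.cvtColor(p,cv2.COLOR_RGB2HSV);m=((hsv[...,1]<45)&(hsv[...,2]>150)).astype(np.uint8);m[:, :238]=0;m[:,300:]=0;m[:155]=0;m[248:]=0
q=np.argwhere(m)[:,::-1]
P=np.array([px(u,v,.012,K,T)[:2] for u,v in q],np.float32);print("tray",cv2.minAreaRect(P))
E
```

```text
top0 (69, array([0.5124, 0.3477, 0.1736]), ((0.5125713348388672, 0.34834715723991394), (0.04482027888298035, 0.014194661751389503), 11.698829650878906))
(57, array([0.5882, 0.1604, 0.1788]), ((0.5881540179252625, 0.16017316281795502), (0.024450194090604782, 0.021921757608652115), 1.764614462852478))
(54, array([0.5037, 0.1464, 0.1785]), ((0.504388689994812, 0.14620815217494965), (0.021406110376119614, 0.02134062349796295), 88.71682739257812))
((0.5258182883262634, 0.25481313467025757), (0.20576989650726318, 0.3108211159706116), 9.944215774536133) 0.14123872901346463
[ 0.52252709 -0.04010488] [ 0.41817409 -0.11866323] [0.63925399 0.08855964]
w1 (685, array([0.5131, 0.349 , 0.1727]), ((0.5127127170562744, 0.3495418131351471), (0.045794907957315445, 0.013169227167963982), 9.58971118927002))
(700, array([0.5881, 0.163 , 0.177 ]), ((0.5881472826004028, 0.16223829984664917), (0.025101814419031143, 0.024961838498711586), 5.341123580932617))
(571, array([0.5042, 0.1485, 0.1769]), ((0.5041422247886658, 0.1478724181652069), (0.02413550391793251, 0.025580113753676414), 8.522174835205078))
((0.526056170463562, 0.2551521956920624), (0.20524543523788452, 0.31129390001296997), 9.865435600280762) 0.13957729588759776
[ 0.50596546 -0.00335798] [ 0.41615577 -0.11682717] [0.63981359 0.03686255]
tray ((0.5558547973632812, -0.04382341355085373), (0.26087015867233276, 0.1314525306224823), 9.795978546142578)
```

Call:
arm_command:
  gripper: [60, 60, 60, 60, 60]
  travel:
    - [20, 50, 0]
    - [27.5, 70, -30]
    - [27.5, 70, -80]
    - [27.5, 70, -130]
    - [27.5, 70, -160]
  delta_rot:
    - [0, 0, -0.007]
    - [0, 0, -0.007]
    - [0, 0, -0.007]
    - [0, 0, -0.007]
    - [0, 0, -0.007]

```text
clock: 3.28
tcp_pos: [0.5126, 0.3487, 0.1735]
tool_rot: [[0.986, 0.169, -0.002], [0.169, -0.986, -0.001], [-0.002, 0.001, -1.0]]
force: [0.7, 0.4, 0.5]
opening: 0.0571
finger_force: 0.0
```

Call:
arm_command:
  gripper: [60, 0, 0, 0, 0]
  travel:
    - [0, 0, -10]
    - [0, 0, -10]
    - [0, 0, -10]
    - [0, 0, -10]
    - [0, 0, -10]
  delta_rot:
    - [0, 0, 0]
    - [0, 0, 0]
    - [0, 0, 0]
    - [0, 0, 0]
    - [0, 0, 0]
  grip_force: 20

```text
clock: 3.9
tcp_pos: [0.513, 0.3502, 0.1663]
tool_rot: [[0.985, 0.17, 0.001], [0.17, -0.985, 0.0], [0.001, -0.0, -1.0]]
force: [0.3, -0.0, -1.0]
opening: 0.0224
finger_force: 0.0
```

Call:
arm_command:
  gripper: [0, 0, 0]
  travel:
    - [0, 0, 0]
    - [0, 0, 0]
    - [0, 0, 0]
  delta_rot:
    - [0, 0, 0]
    - [0, 0, 0]
    - [0, 0, 0]

```text
clock: 4.28
tcp_pos: [0.5129, 0.35, 0.166]
tool_rot: [[0.985, 0.17, 0.0], [0.17, -0.985, -0.0], [0.0, 0.0, -1.0]]
force: [-0.7, -2.8, 3.7]
opening: 0.0129
finger_force: 20.0
```

Call:
arm_command:
  gripper: [0, 0, 0, 0, 0]
  travel:
    - [0, 0, 0]
    - [0, 0, 0]
    - [0, 0, 0]
    - [0, 0, 0]
    - [0, 0, 0]
  delta_rot:
    - [0, 0, 0.16]
    - [0, 0, 0.32]
    - [0, 0, 0.48]
    - [0, 0, 0.64]
    - [0, 0, 0.8]

```text
clock: 4.9
tcp_pos: [0.5127, 0.3504, 0.166]
tool_rot: [[0.56, 0.828, -0.0], [0.828, -0.56, 0.001], [0.0, -0.0, -1.0]]
force: [-3.0, 0.5, 4.4]
opening: 0.0128
finger_force: 20.0
```

Call:
arm_command:
  gripper: [0, 0, 0, 0, 0]
  travel:
    - [0, 0, 0]
    - [0, 0, 0]
    - [0, 0, 0]
    - [0, 0, 0]
    - [0, 0, 0]
  delta_rot:
    - [0, 0, 0.15]
    - [0, 0, 0.3]
    - [0, 0, 0.4]
    - [0, 0, 0.4]
    - [0, 0, 0.4]

```text
clock: 5.52
tcp_pos: [0.5124, 0.3505, 0.1659]
tool_rot: [[0.199, 0.98, -0.0], [0.98, -0.199, 0.001], [0.001, -0.0, -1.0]]
force: [-3.9, 1.2, 3.8]
opening: 0.0129
finger_force: 20.0
```

Call:
arm_command:
  gripper: [60, 60, 60, 60, 60]
  travel:
    - [0, 0, 0]
    - [0, 0, 0]
    - [0, 0, 50]
    - [-10, -30, 100]
    - [-27, -70, 160]
  delta_rot:
    - [0, 0, 0]
    - [0, 0, 0]
    - [0, 0, 0]
    - [0, 0, -0.18]
    - [0, 0, -0.36]

```text
clock: 6.15
tcp_pos: [0.4882, 0.2857, 0.3173]
tool_rot: [[0.536, 0.844, -0.0], [0.844, -0.536, -0.0], [-0.0, -0.0, -1.0]]
force: [0.1, -0.1, 1.1]
opening: 0.0552
finger_force: 0.0
```

```bash
python3 - <<'E'
from h import *
s=manip.observe();print({k:np.round(s[k],4).tolist() for k in("clock","tcp_pos","tool_rot","joint_positions","force")})
p,d,K,T=grab("wrist");save("w2.png",p);W=cloud(d,K,T)
print(face(W,(.512,.347),.035,.167,.185))
for k in[(.588,.162),(.505,.148)]:print(face(W,k,.03,.172,.188))
E
```

```text
{'clock': 6.15, 'tcp_pos': [0.4882, 0.2857, 0.3173], 'tool_rot': [[0.5357, 0.8444, -0.0003], [0.8444, -0.5357, -0.0002], [-0.0003, -0.0001, -1.0]], 'joint_positions': [0.4128, 0.3249, 1.5776, -0.0001, 1.2395, 0.9782], 'force': [0.079, -0.1426, 1.0825]}
(803, array([0.5123, 0.3501, 0.1729]), ((0.5121170282363892, 0.349854052066803), (0.04643823578953743, 0.013025566935539246), 78.54107666015625))
(428, array([0.5892, 0.1663, 0.1769]), ((0.5900084376335144, 0.16648733615875244), (0.017173681408166885, 0.025188809260725975), 60.3414306640625))
(0, None, None)
```

View pics/w2.png

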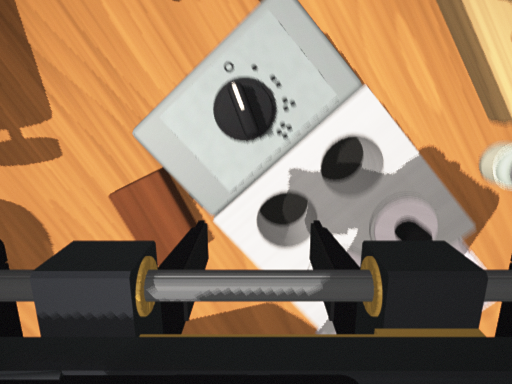

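The bar is at 78.5° (1.371 rad), which is exactly off. Now the first washed beaker, at (0.5885, 0.1626).

Call:
arm_command:
  gripper: [60, 60, 60, 60, 60]
  travel:
    - [20, -25, 0]
    - [40, -50, 0]
    - [60, -75, 0]
    - [80, -100, 0]
    - [100.5, -123, -20]
  delta_rot:
    - [0, 0, -0.17]
    - [0, 0, -0.34]
    - [0, 0, -0.51]
    - [0, 0, -0.67]
    - [0, 0, -0.835]

```text
clock: 6.82
tcp_pos: [0.5901, 0.1625, 0.2971]
tool_rot: [[0.986, 0.17, 0.003], [0.17, -0.986, 0.0], [0.003, 0.0, -1.0]]
force: [-0.2, 1.0, -0.1]
opening: 0.0572
finger_force: 0.0
```

Call:
arm_command:
  gripper: [60, 60, 60, 60, 60]
  travel:
    - [0, 0, -30]
    - [0, 0, -70]
    - [0, 0, -100]
    - [0, 0, -120]
    - [0, 0, -134]
  delta_rot:
    - [0, 0, 0]
    - [0, 0, 0]
    - [0, 0, 0]
    - [0, 0, 0]
    - [0, 0, 0]

```text
clock: 7.45
tcp_pos: [0.5888, 0.1632, 0.1611]
tool_rot: [[0.985, 0.175, -0.001], [0.175, -0.985, -0.0], [-0.001, 0.0, -1.0]]
force: [0.2, -0.1, 0.6]
opening: 0.057
finger_force: 0.0
```

Call:
arm_command:
  gripper: [0, 0, 0, 0, 0]
  travel:
    - [0, 0, 2]
    - [0, 0, 2]
    - [0, 0, 2]
    - [0, 0, 2]
    - [0, 0, 2]
  delta_rot:
    - [0, 0, 0]
    - [0, 0, 0]
    - [0, 0, 0]
    - [0, 0, 0]
    - [0, 0, 0]
  grip_force: 35

```text
clock: 8.07
tcp_pos: [0.5892, 0.1633, 0.165]
tool_rot: [[0.985, 0.175, 0.001], [0.175, -0.985, -0.0], [0.001, 0.0, -1.0]]
force: [-1.4, -0.8, 6.6]
opening: 0.0257
finger_force: 35.0
```

Call:
arm_command:
  gripper: [0, 0, 0, 0, 0]
  travel:
    - [0, 0, 0]
    - [0, 0, 25]
    - [0, 0, 55]
    - [0, 0, 85]
    - [0, 0, 100]
  delta_rot:
    - [0, 0, 0]
    - [0, 0, 0]
    - [0, 0, 0]
    - [0, 0, 0]
    - [0, 0, 0]

```text
clock: 8.7
tcp_pos: [0.589, 0.1634, 0.2653]
tool_rot: [[0.985, 0.175, 0.001], [0.175, -0.985, 0.0], [0.001, -0.0, -1.0]]
force: [0.5, 0.5, -4.0]
opening: 0.025
finger_force: 35.0
```

Call:
arm_command:
  gripper: [0, 0, 0, 0, 0]
  travel:
    - [4, -45, 0]
    - [8, -95, 0]
    - [12, -145, 0]
    - [16, -190, 0]
    - [16, -198, 0]
  delta_rot:
    - [0, 0, 0]
    - [0, 0, 0]
    - [0, 0, 0]
    - [0, 0, 0]
    - [0, 0, 0]

```text
clock: 9.32
tcp_pos: [0.6048, -0.0371, 0.2632]
tool_rot: [[0.985, 0.172, -0.002], [0.172, -0.985, -0.0], [-0.002, -0.0, -1.0]]
force: [-0.2, 0.0, -2.3]
opening: 0.0254
finger_force: 35.0
```

Call:
arm_command:
  gripper: [0, 0, 0, 0, 0]
  travel:
    - [0, 0, -40]
    - [0, 0, -90]
    - [0, 0, -140]
    - [0, 0, -168]
    - [0, 0, -177]
  delta_rot:
    - [0, 0, 0]
    - [0, 0, 0]
    - [0, 0, 0]
    - [0, 0, 0]
    - [0, 0, 0]

```text
clock: 9.95
tcp_pos: [0.604, -0.0337, 0.0857]
tool_rot: [[0.984, 0.175, -0.003], [0.175, -0.984, 0.001], [-0.003, -0.001, -1.0]]
force: [-12.7, 5.4, 50.6]
opening: 0.0254
finger_force: 35.0
```

Call:
arm_command:
  gripper: [0, 0]
  travel:
    - [0, 0, -1.5]
    - [0, 0, -2.5]
  delta_rot:
    - [0, 0, 0]
    - [0, 0, 0]

```text
clock: 10.2
tcp_pos: [0.6053, -0.0344, 0.0856]
tool_rot: [[0.985, 0.175, 0.001], [0.175, -0.985, -0.0], [0.001, 0.0, -1.0]]
force: [-3.1, 1.6, 7.7]
opening: 0.0255
finger_force: 35.0
```

Call:
arm_command:
  gripper: [60, 60, 60, 60, 60]
  travel:
    - [0, 0, 0]
    - [0, 0, 0]
    - [0, 0, 40]
    - [0, 0, 95]
    - [0, 0, 155]
  delta_rot:
    - [0, 0, 0]
    - [0, 0, 0]
    - [0, 0, 0]
    - [0, 0, 0]
    - [0, 0, 0]

```text
clock: 10.82
tcp_pos: [0.6047, -0.0347, 0.2414]
tool_rot: [[0.985, 0.175, -0.0], [0.175, -0.985, -0.0], [-0.0, -0.0, -1.0]]
force: [-0.2, -0.3, -1.2]
opening: 0.0567
finger_force: 0.0
```

Call:
arm_command:
  gripper: [60, 60, 60, 60, 60]
  travel:
    - [-25, 45, 10]
    - [-50, 90, 20]
    - [-75, 135, 20]
    - [-101, 180, 20]
    - [-101, 182, 20]
  delta_rot:
    - [0, 0, 0]
    - [0, 0, 0]
    - [0, 0, 0]
    - [0, 0, 0]
    - [0, 0, 0]

```text
clock: 11.45
tcp_pos: [0.5025, 0.1495, 0.2604]
tool_rot: [[0.984, 0.178, 0.001], [0.178, -0.984, 0.0], [0.001, -0.0, -1.0]]
force: [0.4, 0.6, -0.4]
opening: 0.0571
finger_force: 0.0
```

```bash
python3 - <<'E'
from h import *
s=manip.observe();print({k:np.round(s[k],4).tolist() for k in("clock","tcp_pos","force")})
p,d,K,T=grab("wrist");save("w3.png",p);W=cloud(d,K,T)
print(face(W,(.504,.148),.03,.172,.188),face(W,(.605,-.034),.03,.09,.11))
p,d,K,T=grab("top");W=cloud(d,K,T)
print(face(W,(.504,.148),.03,.172,.188),face(W,(.605,-.034),.03,.09,.11))
for a in knobs(p,W,.08,.11,(.3,.8,-.45,.05)):print(a)
E
```

```text
{'clock': 11.45, 'tcp_pos': [0.5025, 0.1495, 0.2604], 'force': [0.3528, 0.5936, -0.4265]}
(913, array([0.5045, 0.1473, 0.177 ]), ((0.5039556622505188, 0.14732199907302856), (0.024682503193616867, 0.025346526876091957), 38.97675704956055)) (731, array([ 0.6031, -0.0325,  0.0975]), ((0.6032710671424866, -0.03411602973937988), (0.02441595494747162, 0.0254838690161705), 11.17145824432373))
(0, None, None) (52, array([ 0.603 , -0.0351,  0.0996]), ((0.6031660437583923, -0.03504304215312004), (0.02315153181552887, 0.02278400957584381), 44.56571578979492))
(array([ 0.6042, -0.0335,  0.0997]), array([266.1, 184.4]), np.int32(46))
(array([ 0.5946, -0.2256,  0.0964]), array([325.2, 186. ]), np.int32(43))
(array([ 0.4685, -0.2145,  0.0955]), array([323.1, 225.1]), np.int32(43))
(array([ 0.4362, -0.3897,  0.0967]), array([377.6, 233.5]), np.int32(45))
```

Call:
arm_command:
  gripper: [60, 60, 60, 60, 60]
  travel:
    - [1.5, -2, -30]
    - [1.5, -2, -60]
    - [1.5, -2, -85]
    - [1.5, -2, -96]
    - [1.5, -2, -96]
  delta_rot:
    - [0, 0, 0]
    - [0, 0, 0]
    - [0, 0, 0]
    - [0, 0, 0]
    - [0, 0, 0]

```text
clock: 12.18
tcp_pos: [0.5059, 0.1447, 0.1635]
tool_rot: [[0.985, 0.174, -0.001], [0.174, -0.985, -0.0], [-0.001, 0.0, -1.0]]
force: [0.5, 0.5, 0.3]
opening: 0.0567
finger_force: 0.0
```

Call:
arm_command:
  gripper: [0, 0, 0, 0, 0]
  travel:
    - [0, 0, 0]
    - [0, 0, 0]
    - [0, 0, 0]
    - [0, 0, 0]
    - [0, 0, 0]
  delta_rot:
    - [0, 0, 0]
    - [0, 0, 0]
    - [0, 0, 0]
    - [0, 0, 0]
    - [0, 0, 0]

```text
clock: 12.8
tcp_pos: [0.5055, 0.146, 0.1642]
tool_rot: [[0.985, 0.175, 0.001], [0.175, -0.985, 0.001], [0.001, -0.001, -1.0]]
force: [-1.8, 4.6, 3.5]
opening: 0.025
finger_force: 35.0
```

Call:
arm_command:
  gripper: [0, 0, 0, 0, 0]
  travel:
    - [0, 0, 0]
    - [0, 0, 25]
    - [0, 0, 55]
    - [0, 0, 85]
    - [0, 0, 100]
  delta_rot:
    - [0, 0, 0]
    - [0, 0, 0]
    - [0, 0, 0]
    - [0, 0, 0]
    - [0, 0, 0]

```text
clock: 13.42
tcp_pos: [0.5055, 0.1454, 0.2649]
tool_rot: [[0.985, 0.175, 0.001], [0.175, -0.985, 0.0], [0.001, 0.0, -1.0]]
force: [0.3, -0.8, -3.6]
opening: 0.0254
finger_force: 35.0
```

Call:
arm_command:
  gripper: [0, 0, 0, 0, 0]
  travel:
    - [0, -50, 0]
    - [0, -100, 0]
    - [1, -150, 0]
    - [1, -195, 0]
    - [1, -202, 0]
  delta_rot:
    - [0, 0, 0]
    - [0, 0, 0]
    - [0, 0, 0]
    - [0, 0, 0]
    - [0, 0, 0]

```text
clock: 14.05
tcp_pos: [0.5061, -0.0589, 0.263]
tool_rot: [[0.985, 0.172, -0.001], [0.172, -0.985, -0.0], [-0.001, -0.0, -1.0]]
force: [0.5, 0.6, -3.3]
opening: 0.0251
finger_force: 35.0
```

Call:
arm_command:
  gripper: [0, 0, 0, 0, 0]
  travel:
    - [0, 0, -50]
    - [0, 0, -100]
    - [0, 0, -140]
    - [0, 0, -162]
    - [0, 0, -162]
  delta_rot:
    - [0, 0, 0]
    - [0, 0, 0]
    - [0, 0, 0]
    - [0, 0, 0]
    - [0, 0, 0]

```text
clock: 14.68
tcp_pos: [0.5056, -0.0559, 0.1002]
tool_rot: [[0.984, 0.175, -0.004], [0.175, -0.984, 0.001], [-0.004, -0.002, -1.0]]
force: [0.8, -0.1, -2.3]
opening: 0.0253
finger_force: 35.0
```

Call:
arm_command:
  gripper: [0, 0, 0, 0, 0]
  travel:
    - [0, 0, -5]
    - [0, 0, -9]
    - [0, 0, -12]
    - [0, 0, -14]
    - [0, 0, -14.5]
  delta_rot:
    - [0, 0, 0]
    - [0, 0, 0]
    - [0, 0, 0]
    - [0, 0, 0]
    - [0, 0, 0]

```text
clock: 15.3
tcp_pos: [0.5065, -0.0567, 0.0873]
tool_rot: [[0.985, 0.175, 0.0], [0.175, -0.985, -0.0], [0.0, 0.0, -1.0]]
force: [0.7, -0.6, -3.2]
opening: 0.0252
finger_force: 35.0
```

Call:
arm_command:
  gripper: [60, 60, 60, 60, 60]
  travel:
    - [0, 0, 0]
    - [0, 0, 0]
    - [0, 0, 40]
    - [0, 0, 95]
    - [0, 0, 145]
  delta_rot:
    - [0, 0, 0]
    - [0, 0, 0]
    - [0, 0, 0]
    - [0, 0, 0]
    - [0, 0, 0]

```text
clock: 15.92
tcp_pos: [0.5064, -0.0566, 0.2343]
tool_rot: [[0.985, 0.175, 0.001], [0.175, -0.985, -0.0], [0.001, 0.0, -1.0]]
force: [-0.3, -0.3, -1.1]
opening: 0.0572
finger_force: 0.0
```

Call:
arm_command:
  gripper: [60, 60, 60, 60, 60]
  travel:
    - [0, -50, 0]
    - [-10, -100, 0]
    - [-20, -140, 0]
    - [-20, -140, 0]
    - [-20, -140, 0]
  delta_rot:
    - [0, 0, 0]
    - [0, 0, 0]
    - [0, 0, 0]
    - [0, 0, 0]
    - [0, 0, 0]

```text
clock: 16.55
tcp_pos: [0.4864, -0.1963, 0.2324]
tool_rot: [[0.985, 0.174, 0.0], [0.174, -0.985, 0.0], [0.0, -0.0, -1.0]]
force: [0.2, -0.5, 0.3]
opening: 0.0572
finger_force: 0.0
```

```bash
cat >> h.py <<'E'
def look(n,pts,z0=.09,z1=.11):
    p,d,K,T=grab(n);W=cloud(d,K,T)
    for k in pts: print(n,k,face(W,k,.03,z0,z1))
    return p,d,K,T,W
E
python3 - <<'E'
from h import *
s=manip.observe();print({k:np.round(s[k],4).tolist() for k in("clock","tcp_pos","force","joint_positions")})
b=[(.603,-.034),(.505,-.055),(.468,-.210),(.595,-.22),(.438,-.385)]
p=look("wrist",b)[0];save("w4.png",p)
p,d,K,T,W=look("top",b);save("t4.png",p)
for a in knobs(p,W,.08,.11,(.3,.8,-.45,.05)):print(a)
E
```

```text
{'clock': 16.55, 'tcp_pos': [0.4864, -0.1963, 0.2324], 'force': [0.2047, -0.5232, 0.3261], 'joint_positions': [-0.5096, 0.3412, 1.7946, 0.0001, 1.0058, 0.8858]}
wrist (0.603, -0.034) (842, array([ 0.6008, -0.0373,  0.0974]), ((0.6002055406570435, -0.03623582422733307), (0.01924934610724449, 0.025642840191721916), 15.281925201416016))
wrist (0.505, -0.055) (784, array([ 0.5056, -0.0589,  0.0975]), ((0.5050850510597229, -0.0579146146774292), (0.025090215727686882, 0.025060493499040604), 37.03004455566406))
wrist (0.468, -0.21) (600, array([ 0.4677, -0.2169,  0.0949]), ((0.467203289270401, -0.21693991124629974), (0.02500498667359352, 0.02481207251548767), 43.450252532958984))
wrist (0.595, -0.22) (808, array([ 0.5939, -0.2272,  0.0952]), ((0.5941582322120667, -0.2273121476173401), (0.024996254593133926, 0.02515321597456932), 36.06380081176758))
wrist (0.438, -0.385) (0, None, None)
top (0.603, -0.034) (52, array([ 0.603 , -0.0351,  0.0996]), ((0.603117048740387, -0.03510228544473648), (0.022975122556090355, 0.023081986233592033), 87.90470123291016))
top (0.505, -0.055) (50, array([ 0.505 , -0.0579,  0.0997]), ((0.5054314136505127, -0.05868673324584961), (0.02265840768814087, 0.0227225162088871), 89.22509002685547))
top (0.468, -0.21) (0, None, None)
top (0.595, -0.22) (50, array([ 0.5942, -0.2277,  0.0961]), ((0.5932605266571045, -0.2273862659931183), (0.0225030817091465, 0.023759279400110245), 85.72041320800781))
top (0.438, -0.385) (27, array([ 0.4349, -0.3983,  0.0964]), ((0.43583422899246216, -0.39840519428253174), (0.014249706640839577, 0.019694020971655846), 86.244140625))
(array([ 0.6042, -0.0335,  0.0995]), array([266.1, 184.3]), np.int32(43))
(array([ 0.5946, -0.226 ,  0.095 ]), array([325.2, 186.4]), np.int32(46))
(array([ 0.507 , -0.0572,  0.0996]), array([273.9, 214.1]), np.int32(39))
(array([ 0.4358, -0.3973,  0.0959]), array([379.6, 233.9]), np.int32(19))
```

View pics/w4.png

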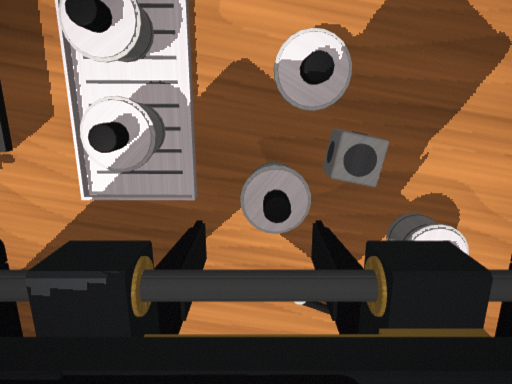

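Both washed beakers stand in the tray (w4 pixels 108,135 and 88,15). The waiting ones show at (277,200) and (317,67), with the third near (435,240). Next I grasp the waiting beaker at (0.468, -0.216).

Call:
arm_command:
  gripper: [60, 60, 60, 60, 60]
  travel:
    - [-18.5, -20, -30]
    - [-18.5, -20, -80]
    - [-18.5, -20, -120]
    - [-18.5, -20, -150]
    - [-18.5, -20, -150]
  delta_rot:
    - [0, 0, 0]
    - [0, 0, 0]
    - [0, 0, 0]
    - [0, 0, 0]
    - [0, 0, 0]

```text
clock: 17.27
tcp_pos: [0.4676, -0.2154, 0.0809]
tool_rot: [[0.984, 0.176, -0.003], [0.176, -0.984, 0.002], [-0.003, -0.002, -1.0]]
force: [0.3, -0.3, -0.4]
opening: 0.0571
finger_force: 0.0
```

Call:
arm_command:
  gripper: [0, 0, 0, 0, 0]
  travel:
    - [0, 0, 0]
    - [0, 0, 0]
    - [0, 0, 0]
    - [0, 0, 0]
    - [0, 0, 0]
  delta_rot:
    - [0, 0, 0]
    - [0, 0, 0]
    - [0, 0, 0]
    - [0, 0, 0]
    - [0, 0, 0]

```text
clock: 17.9
tcp_pos: [0.4682, -0.2168, 0.0829]
tool_rot: [[0.985, 0.175, 0.001], [0.175, -0.985, -0.0], [0.001, 0.001, -1.0]]
force: [0.2, 1.8, 7.7]
opening: 0.0252
finger_force: 35.0
```

Call:
arm_command:
  gripper: [0, 0, 0, 0, 0]
  travel:
    - [0, 0, 0]
    - [0, 0, 40]
    - [0, 0, 90]
    - [0, 0, 140]
    - [0, 0, 190]
  delta_rot:
    - [0, 0, 0]
    - [0, 0, 0]
    - [0, 0, 0]
    - [0, 0, 0]
    - [0, 0, 0]

```text
clock: 18.52
tcp_pos: [0.4675, -0.2164, 0.2737]
tool_rot: [[0.985, 0.175, -0.001], [0.175, -0.985, 0.0], [-0.001, -0.0, -1.0]]
force: [0.3, -0.7, -4.3]
opening: 0.025
finger_force: 35.0
```

Call:
arm_command:
  gripper: [0, 0, 0, 0, 0]
  travel:
    - [5, 45, 0]
    - [10, 95, 0]
    - [15, 145, 0]
    - [20, 195, 0]
    - [25, 245, 0]
  delta_rot:
    - [0, 0, 0]
    - [0, 0, 0]
    - [0, 0, 0]
    - [0, 0, 0]
    - [0, 0, 0]

```text
clock: 19.15
tcp_pos: [0.4926, 0.0299, 0.272]
tool_rot: [[0.985, 0.175, -0.001], [0.175, -0.985, -0.0], [-0.001, -0.0, -1.0]]
force: [0.9, -0.0, -3.2]
opening: 0.0252
finger_force: 35.0
```

Call:
arm_command:
  gripper: [0, 0, 0, 0, 0]
  travel:
    - [5, 45, 0]
    - [9, 85, -5]
    - [11, 112, -15]
    - [11, 119, -25]
    - [11, 119, -30]
  delta_rot:
    - [0, 0, 0]
    - [0, 0, 0]
    - [0, 0, 0]
    - [0, 0, 0]
    - [0, 0, 0]

```text
clock: 19.77
tcp_pos: [0.5035, 0.1471, 0.2414]
tool_rot: [[0.984, 0.175, -0.002], [0.175, -0.984, -0.001], [-0.002, 0.0, -1.0]]
force: [0.1, -0.2, -4.5]
opening: 0.0254
finger_force: 35.0
```

```bash
python3 - <<'E'
from h import *
s=manip.observe();print({k:np.round(s[k],4).tolist() for k in("clock","tcp_pos","force","joint_positions")})
p,d,K,T=grab("wrist");save("w5.png",p)
E
```

```text
{'clock': 19.775, 'tcp_pos': [0.5035, 0.1471, 0.2414], 'force': [0.1088, -0.2426, -4.4587], 'joint_positions': [0.1584, 0.3319, 1.7818, -0.0003, 1.0295, 1.553]}
```

View pics/w5.png

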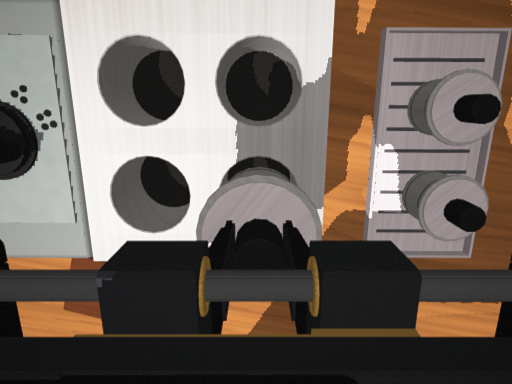

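```bash
cat >> h.py <<'E'
def wells(d,K,T,W,guess,zp=.1395):
    for g in guess:
        q=[]
        for v,u in np.argwhere((W[...,2]<zp-.008)):
            x=px(u,v,zp,K,T)
            if np.hypot(x[0]-g[0],x[1]-g[1])<.036:q.append(x[:2])
        if len(q)>20:
            q=np.array(q,np.float32);print("well",g,len(q),q.mean(0),cv2.minEnclosingCircle(q),cv2.minAreaRect(q))
E
python3 - <<'E'
from h import *
G=[(.5885,.1622),(.5738,.2469),(.4891,.2322)]
p,d,K,T=grab("wrist");wells(d,K,T,cloud(d,K,T),G)
f=np.load("w1.npz");d,K,T=[f[k] for k in"dKT"];wells(d,K,T,cloud(d,K,T),G)
E
```

```text
well (0.5885, 0.1622) 5738 [0.5885997 0.1618451] ((0.5878769755363464, 0.16176272928714752), 0.030679918825626373) ((0.5879043340682983, 0.16171443462371826), (0.06056804209947586, 0.06034707650542259), 1.8636679649353027)
well (0.5738, 0.2469) 5602 [0.5743384  0.24465336] ((0.5736615061759949, 0.24501292407512665), 0.03068588487803936) ((0.5734058618545532, 0.24462568759918213), (0.06032906472682953, 0.05931584909558296), 18.76970863342285)
well (0.4891, 0.2322) 4299 [0.49140754 0.23041175] ((0.49111995100975037, 0.22994591295719147), 0.03048568032681942) ((0.49097806215286255, 0.23017245531082153), (0.058934807777404785, 0.059305690228939056), 10.029067039489746)
well (0.5738, 0.2469) 3029 [0.57385826 0.24751593] ((0.5733802318572998, 0.24738720059394836), 0.030795084312558174) ((0.5731383562088013, 0.24743670225143433), (0.06063801422715187, 0.06023721396923065), 10.927605628967285)
well (0.4891, 0.2322) 2493 [0.49054334 0.23284897] ((0.4899793565273285, 0.23271752893924713), 0.030910883098840714) ((0.48972487449645996, 0.23225709795951843), (0.05981380119919777, 0.060685280710458755), 10.212173461914062)
```

Call:
arm_command:
  gripper: [0, 0, 0, 0, 0]
  travel:
    - [0, 0, -7]
    - [0, 0, -14]
    - [0, 0, -20]
    - [0, 0, -24]
    - [0, 0, -28]
  delta_rot:
    - [0, 0, 0]
    - [0, 0, 0]
    - [0, 0, 0]
    - [0, 0, 0]
    - [0, 0, 0]

```text
clock: 20.5
tcp_pos: [0.5041, 0.1473, 0.2141]
tool_rot: [[0.985, 0.175, 0.0], [0.175, -0.985, -0.0], [0.0, 0.0, -1.0]]
force: [-1.1, 0.2, -3.8]
opening: 0.0253
finger_force: 35.0
```

Entered cleanly; continue down.

Call:
arm_command:
  gripper: [0, 0, 0, 0, 0]
  travel:
    - [0, 0, -8]
    - [0, 0, -16]
    - [0, 0, -25]
    - [0, 0, -34]
    - [0, 0, -42]
  delta_rot:
    - [0, 0, 0]
    - [0, 0, 0]
    - [0, 0, 0]
    - [0, 0, 0]
    - [0, 0, 0]

```text
clock: 21.12
tcp_pos: [0.504, 0.1473, 0.1716]
tool_rot: [[0.985, 0.175, -0.0], [0.175, -0.985, -0.0], [-0.0, 0.0, -1.0]]
force: [0.7, 0.9, -2.9]
opening: 0.025
finger_force: 35.0
```

Call:
arm_command:
  gripper: [0, 0, 0, 0, 0]
  travel:
    - [0, 0, -2]
    - [0, 0, -4]
    - [0, 0, -6]
    - [0, 0, -7]
    - [0, 0, -7]
  delta_rot:
    - [0, 0, 0]
    - [0, 0, 0]
    - [0, 0, 0]
    - [0, 0, 0]
    - [0, 0, 0]

```text
clock: 21.75
tcp_pos: [0.504, 0.1473, 0.1653]
tool_rot: [[0.985, 0.175, 0.0], [0.175, -0.985, -0.0], [0.0, 0.0, -1.0]]
force: [0.5, 0.6, -4.3]
opening: 0.0252
finger_force: 35.0
```

Call:
arm_command:
  gripper: [0, 60, 60, 60, 60]
  travel:
    - [0, 0, -0.8]
    - [0, 0, -0.8]
    - [0, 0, -0.8]
    - [0, 0, 40]
    - [0, 0, 90]
  delta_rot:
    - [0, 0, 0]
    - [0, 0, 0]
    - [0, 0, 0]
    - [0, 0, 0]
    - [0, 0, 0]

```text
clock: 22.38
tcp_pos: [0.5037, 0.1473, 0.2558]
tool_rot: [[0.985, 0.175, -0.002], [0.175, -0.985, -0.0], [-0.002, 0.0, -1.0]]
force: [0.6, -0.2, -1.4]
opening: 0.0561
finger_force: 0.0
```

Call:
arm_command:
  gripper: [60, 60, 60, 60, 60]
  travel:
    - [10, -58, 0]
    - [22, -116, 0]
    - [34, -174, 0]
    - [46, -232, 0]
    - [58, -290, -10]
  delta_rot:
    - [0, 0, 0]
    - [0, 0, 0]
    - [0, 0, 0]
    - [0, 0, 0]
    - [0, 0, 0]

```text
clock: 23.0
tcp_pos: [0.5625, -0.1448, 0.2459]
tool_rot: [[0.985, 0.175, 0.002], [0.175, -0.985, -0.001], [0.002, 0.001, -1.0]]
force: [0.4, 0.2, 0.5]
opening: 0.0571
finger_force: 0.0
```

Call:
arm_command:
  gripper: [60, 60, 60, 60]
  travel:
    - [10, -50, -10]
    - [22, -84, -20]
    - [22, -84, -20]
    - [22, -84, -20]
  delta_rot:
    - [0, 0, 0]
    - [0, 0, 0]
    - [0, 0, 0]
    - [0, 0, 0]

```text
clock: 23.5
tcp_pos: [0.5838, -0.2261, 0.2253]
tool_rot: [[0.985, 0.175, -0.0], [0.175, -0.985, 0.0], [-0.0, -0.0, -1.0]]
force: [0.4, 0.0, -0.7]
opening: 0.0568
finger_force: 0.0
```

```bash
python3 - <<'E'
from h import *
s=manip.observe();print({k:np.round(s[k],4).tolist() for k in("clock","tcp_pos","force","joint_positions")})
p,d,K,T,W=look("wrist",[(.594,-.227)]);save("w6.png",p)
p,d,K,T,W=look("top",[(.594,-.227),(.436,-.398)]);save("t6.png",p)
print(face(W,(.504,.148),.03,.17,.19))
for a in knobs(p,W,.08,.19,(.3,.8,-.45,.2)):print(a)
E
```

```text
{'clock': 23.5, 'tcp_pos': [0.5838, -0.2261, 0.2253], 'force': [0.4315, 0.047, -0.7279], 'joint_positions': [-0.4751, 0.4929, 1.5564, 0.0001, 1.0927, 0.9199]}
wrist (0.594, -0.227) (669, array([ 0.595 , -0.2275,  0.095 ]), ((0.5946451425552368, -0.2275211364030838), (0.024773849174380302, 0.024517735466361046), 10.595155715942383))
top (0.594, -0.227) (0, None, None)
top (0.436, -0.398) (52, array([ 0.436 , -0.393 ,  0.0959]), ((0.43758517503738403, -0.3929906487464905), (0.024597881361842155, 0.022539738565683365), 88.24950408935547))
(57, array([0.5025, 0.1454, 0.1787]), ((0.502395510673523, 0.14548763632774353), (0.024032702669501305, 0.022952158004045486), 63.15827941894531))
(array([ 0.6044, -0.0337,  0.0993]), array([266.1, 184.3]), np.int32(43))
(array([0.6011, 0.1892, 0.1152]), array([196.9, 185.8]), np.int32(16))
(array([ 0.5039, -0.0567,  0.1002]), array([273.9, 214.6]), np.int32(45))
(array([0.5028, 0.1448, 0.179 ]), array([208.8, 215.9]), np.int32(48))
(array([ 0.4363, -0.3907,  0.095 ]), array([377.4, 233.6]), np.int32(47))
```

Call:
arm_command:
  gripper: [60, 60, 60, 60, 60]
  travel:
    - [11, -0.7, -30]
    - [11, -0.7, -80]
    - [11, -0.7, -120]
    - [11, -0.7, -143]
    - [11, -0.7, -143]
  delta_rot:
    - [0, 0, 0]
    - [0, 0, 0]
    - [0, 0, 0]
    - [0, 0, 0]
    - [0, 0, 0]

```text
clock: 24.22
tcp_pos: [0.5945, -0.2262, 0.0814]
tool_rot: [[0.984, 0.176, -0.002], [0.176, -0.984, 0.001], [-0.002, -0.001, -1.0]]
force: [-0.1, 0.6, 0.6]
opening: 0.0572
finger_force: 0.0
```

Call:
arm_command:
  gripper: [0, 0, 0, 0, 0]
  travel:
    - [0, 0, 0]
    - [0, 0, 0]
    - [0, 0, 0]
    - [0, 0, 0]
    - [0, 0, 0]
  delta_rot:
    - [0, 0, 0]
    - [0, 0, 0]
    - [0, 0, 0]
    - [0, 0, 0]
    - [0, 0, 0]

```text
clock: 24.85
tcp_pos: [0.5951, -0.2273, 0.0828]
tool_rot: [[0.985, 0.175, 0.001], [0.175, -0.985, -0.0], [0.001, 0.0, -1.0]]
force: [-1.5, 2.1, 6.4]
opening: 0.0252
finger_force: 35.0
```

Call:
arm_command:
  gripper: [0, 0, 0, 0, 0]
  travel:
    - [0, 0, 0]
    - [0, 0, 40]
    - [0, 0, 90]
    - [0, 0, 140]
    - [0, 0, 190]
  delta_rot:
    - [0, 0, 0]
    - [0, 0, 0]
    - [0, 0, 0]
    - [0, 0, 0]
    - [0, 0, 0]

```text
clock: 25.48
tcp_pos: [0.5946, -0.2272, 0.2734]
tool_rot: [[0.985, 0.175, -0.001], [0.175, -0.985, 0.0], [-0.001, -0.001, -1.0]]
force: [0.9, -1.0, -3.4]
opening: 0.0255
finger_force: 35.0
```

Call:
arm_command:
  gripper: [0, 0, 0, 0, 0]
  travel:
    - [0, 45, 0]
    - [0, 95, 0]
    - [0, 150, 0]
    - [-2, 205, 0]
    - [-3, 260, 0]
  delta_rot:
    - [0, 0, 0]
    - [0, 0, 0]
    - [0, 0, 0]
    - [0, 0, 0]
    - [0, 0, 0]

```text
clock: 26.1
tcp_pos: [0.5915, 0.0343, 0.2718]
tool_rot: [[0.985, 0.175, -0.001], [0.175, -0.985, -0.0], [-0.001, -0.0, -1.0]]
force: [0.9, -0.6, -2.2]
opening: 0.0255
finger_force: 35.0
```

Call:
arm_command:
  gripper: [0, 0, 0, 0, 0]
  travel:
    - [-1, 45, 0]
    - [-2, 90, -5]
    - [-3.5, 120, -15]
    - [-3.5, 129, -25]
    - [-3.5, 129, -30]
  delta_rot:
    - [0, 0, 0]
    - [0, 0, 0]
    - [0, 0, 0]
    - [0, 0, 0]
    - [0, 0, 0]

```text
clock: 26.72
tcp_pos: [0.5882, 0.1615, 0.2413]
tool_rot: [[0.984, 0.176, -0.001], [0.176, -0.984, -0.001], [-0.001, 0.0, -1.0]]
force: [-0.0, -0.8, -3.0]
opening: 0.0249
finger_force: 35.0
```

Call:
arm_command:
  gripper: [0, 0, 0]
  travel:
    - [0, 0, -2]
    - [0, 0, -4]
    - [0, 0, -6]
  delta_rot:
    - [0, 0, 0]
    - [0, 0, 0]
    - [0, 0, 0]

```text
clock: 27.1
tcp_pos: [0.5887, 0.1611, 0.2365]
tool_rot: [[0.985, 0.174, 0.0], [0.174, -0.985, -0.0], [0.0, 0.0, -1.0]]
force: [0.8, -1.4, -3.4]
opening: 0.0254
finger_force: 35.0
```

Call:
arm_command:
  gripper: [0, 0, 0, 0, 0]
  travel:
    - [-0.3, 0.8, -5]
    - [-0.3, 0.8, -10]
    - [-0.3, 0.8, -15]
    - [-0.3, 0.8, -19]
    - [-0.3, 0.8, -23]
  delta_rot:
    - [0, 0, 0]
    - [0, 0, 0]
    - [0, 0, 0]
    - [0, 0, 0]
    - [0, 0, 0]

```text
clock: 27.72
tcp_pos: [0.5882, 0.1625, 0.213]
tool_rot: [[0.985, 0.175, 0.0], [0.175, -0.985, -0.0], [0.0, 0.0, -1.0]]
force: [0.1, 0.1, -3.0]
opening: 0.0256
finger_force: 35.0
```

Call:
arm_command:
  gripper: [0, 0, 0, 0, 0]
  travel:
    - [0, 0, -8]
    - [0, 0, -16]
    - [0, 0, -25]
    - [0, 0, -34]
    - [0, 0, -42]
  delta_rot:
    - [0, 0, 0]
    - [0, 0, 0]
    - [0, 0, 0]
    - [0, 0, 0]
    - [0, 0, 0]

```text
clock: 28.35
tcp_pos: [0.5881, 0.1624, 0.1705]
tool_rot: [[0.985, 0.175, -0.0], [0.175, -0.985, -0.0], [-0.0, 0.0, -1.0]]
force: [-0.2, -0.4, -1.9]
opening: 0.0253
finger_force: 35.0
```

Call:
arm_command:
  gripper: [0, 0, 0, 60, 60]
  travel:
    - [0, 0, -2]
    - [0, 0, -4.5]
    - [0, 0, -6.3]
    - [0, 0, -6.3]
    - [0, 0, -6.3]
  delta_rot:
    - [0, 0, 0]
    - [0, 0, 0]
    - [0, 0, 0]
    - [0, 0, 0]
    - [0, 0, 0]

```text
clock: 28.98
tcp_pos: [0.5884, 0.1625, 0.1655]
tool_rot: [[0.985, 0.175, 0.001], [0.175, -0.985, 0.0], [0.001, 0.0, -1.0]]
force: [-1.2, 0.1, -0.0]
opening: 0.04
finger_force: 0.0
```

Call:
arm_command:
  gripper: [60, 60, 60, 60, 60]
  travel:
    - [0, 0, 0]
    - [0, 0, 40]
    - [0, 0, 90]
    - [-15, -50, 100]
    - [-30, -110, 100]
  delta_rot:
    - [0, 0, 0]
    - [0, 0, 0]
    - [0, 0, 0]
    - [0, 0, 0]
    - [0, 0, 0]

```text
clock: 29.6
tcp_pos: [0.558, 0.0519, 0.2662]
tool_rot: [[0.984, 0.177, 0.003], [0.177, -0.984, -0.0], [0.003, 0.001, -1.0]]
force: [1.5, 0.2, -0.5]
opening: 0.057
finger_force: 0.0
```

Call:
arm_command:
  gripper: [60, 60, 60, 60, 60]
  travel:
    - [-15, -58, 0]
    - [-30, -116, 0]
    - [-45, -174, 0]
    - [-60, -232, 0]
    - [-80, -290, -10]
  delta_rot:
    - [0, 0, 0]
    - [0, 0, 0]
    - [0, 0, 0]
    - [0, 0, 0]
    - [0, 0, 0]

```text
clock: 30.22
tcp_pos: [0.4778, -0.2396, 0.2557]
tool_rot: [[0.985, 0.175, 0.002], [0.175, -0.985, -0.001], [0.002, 0.002, -1.0]]
force: [0.6, 0.6, -0.6]
opening: 0.0571
finger_force: 0.0
```

Call:
arm_command:
  gripper: [60, 60, 60, 60, 60]
  travel:
    - [-20, -55, -10]
    - [-41, -110, -20]
    - [-41, -134, -20]
    - [-41, -134, -20]
    - [-41, -134, -20]
  delta_rot:
    - [0, 0, 0]
    - [0, 0, 0]
    - [0, 0, 0]
    - [0, 0, 0]
    - [0, 0, 0]

```text
clock: 30.85
tcp_pos: [0.4377, -0.3704, 0.2352]
tool_rot: [[0.984, 0.176, 0.0], [0.176, -0.984, 0.0], [0.0, 0.0, -1.0]]
force: [-0.6, 0.4, 0.5]
opening: 0.0573
finger_force: 0.0
```

```bash
python3 - <<'E'
from h import *
s=manip.observe();print({k:np.round(s[k],4).tolist() for k in("clock","tcp_pos","force","joint_positions")})
p,d,K,T,W=look("wrist",[(.437,-.393)]);save("w7.png",p)
p,d,K,T,W=look("top",[(.436,-.398)]);save("t7.png",p)
for a in knobs(p,W,.08,.19,(.3,.8,-.45,.2)):print(a)
E
```

```text
{'clock': 30.85, 'tcp_pos': [0.4377, -0.3704, 0.2352], 'force': [-0.5887, 0.4184, 0.5372], 'joint_positions': [-0.8176, 0.4077, 1.6762, 0.0002, 1.0576, 0.5764]}
wrist (0.437, -0.393) (607, array([ 0.4364, -0.3931,  0.095 ]), ((0.4358559846878052, -0.39327332377433777), (0.025179723277688026, 0.02469657175242901), 57.50690841674805))
top (0.436, -0.398) (0, None, None)
(array([ 0.6045, -0.0336,  0.0992]), array([266.1, 184.3]), np.int32(43))
(array([0.5879, 0.1588, 0.179 ]), array([204. , 188.2]), np.int32(51))
(array([ 0.5071, -0.0572,  0.0993]), array([273.9, 214.1]), np.int32(39))
(array([0.5028, 0.1451, 0.1787]), array([208.8, 216. ]), np.int32(47))
```

View pics/w7.png

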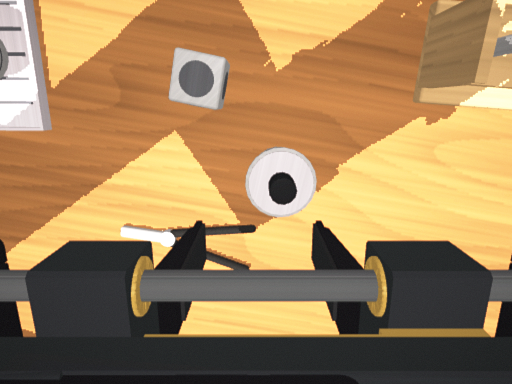

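The last waiting beaker is at pixel (282,185), clear of the pliers.

Call:
arm_command:
  gripper: [60, 60, 60, 60, 60]
  travel:
    - [-1.5, -22, -20]
    - [-1.5, -22, -70]
    - [-1.5, -22, -120]
    - [-1.5, -22, -153]
    - [-1.5, -22, -153]
  delta_rot:
    - [0, 0, 0]
    - [0, 0, 0]
    - [0, 0, 0]
    - [0, 0, 0]
    - [0, 0, 0]

```text
clock: 31.58
tcp_pos: [0.4358, -0.3923, 0.0809]
tool_rot: [[0.984, 0.176, -0.002], [0.176, -0.984, 0.002], [-0.001, -0.002, -1.0]]
force: [-0.2, 0.1, 0.1]
opening: 0.0573
finger_force: 0.0
```

Call:
arm_command:
  gripper: [0, 0, 0, 0, 0]
  travel:
    - [0, 0, 0]
    - [0, 0, 0]
    - [0, 0, 0]
    - [0, 0, 0]
    - [0, 0, 0]
  delta_rot:
    - [0, 0, 0]
    - [0, 0, 0]
    - [0, 0, 0]
    - [0, 0, 0]
    - [0, 0, 0]

```text
clock: 32.2
tcp_pos: [0.4358, -0.3936, 0.0826]
tool_rot: [[0.985, 0.175, 0.0], [0.175, -0.985, -0.0], [0.0, 0.001, -1.0]]
force: [0.2, 1.7, 6.7]
opening: 0.0252
finger_force: 35.0
```

Call:
arm_command:
  gripper: [0, 0, 0, 0, 0]
  travel:
    - [0, 0, 0]
    - [0, 0, 40]
    - [0, 0, 90]
    - [0, 0, 140]
    - [0, 0, 190]
  delta_rot:
    - [0, 0, 0]
    - [0, 0, 0]
    - [0, 0, 0]
    - [0, 0, 0]
    - [0, 0, 0]

```text
clock: 32.83
tcp_pos: [0.4353, -0.3933, 0.2733]
tool_rot: [[0.985, 0.175, -0.0], [0.175, -0.985, 0.0], [-0.0, -0.001, -1.0]]
force: [1.0, -1.3, -2.2]
opening: 0.0251
finger_force: 35.0
```

Call:
arm_command:
  gripper: [0, 0, 0, 0, 0]
  travel:
    - [8, 45, 5]
    - [19, 98, 12]
    - [31, 150, 20]
    - [44, 205, 25]
    - [57, 260, 25]
  delta_rot:
    - [0, 0, 0]
    - [0, 0, 0]
    - [0, 0, 0]
    - [0, 0, 0]
    - [0, 0, 0]

```text
clock: 33.45
tcp_pos: [0.4927, -0.1319, 0.2972]
tool_rot: [[0.985, 0.175, 0.0], [0.175, -0.985, -0.0], [0.0, 0.0, -1.0]]
force: [1.7, 0.2, -2.2]
opening: 0.0251
finger_force: 35.0
```

Call:
arm_command:
  gripper: [0, 0, 0, 0, 0]
  travel:
    - [12, 55, 0]
    - [24, 110, 0]
    - [36, 165, 0]
    - [48, 220, 0]
    - [60, 275, 0]
  delta_rot:
    - [0, 0, 0]
    - [0, 0, 0]
    - [0, 0, 0]
    - [0, 0, 0]
    - [0, 0, 0]

```text
clock: 34.08
tcp_pos: [0.5526, 0.1433, 0.2967]
tool_rot: [[0.985, 0.175, -0.001], [0.175, -0.985, -0.0], [-0.001, 0.0, -1.0]]
force: [0.8, -0.6, -2.4]
opening: 0.0253
finger_force: 35.0
```

Call:
arm_command:
  gripper: [0, 0, 0, 0, 0]
  travel:
    - [11, 50, 0]
    - [19, 90, 0]
    - [21, 105, 0]
    - [21, 105, -20]
    - [21, 105, -45]
  delta_rot:
    - [0, 0, 0]
    - [0, 0, 0]
    - [0, 0, 0]
    - [0, 0, 0]
    - [0, 0, 0]

```text
clock: 34.7
tcp_pos: [0.5736, 0.246, 0.2515]
tool_rot: [[0.985, 0.175, 0.0], [0.175, -0.985, -0.0], [0.0, 0.0, -1.0]]
force: [0.0, -0.8, -2.9]
opening: 0.0251
finger_force: 35.0
```

Call:
arm_command:
  gripper: [0, 0, 0]
  travel:
    - [0, 0, -7]
    - [0, 0, -12]
    - [0, 0, -12]
  delta_rot:
    - [0, 0, 0]
    - [0, 0, 0]
    - [0, 0, 0]

```text
clock: 35.08
tcp_pos: [0.5738, 0.2462, 0.2404]
tool_rot: [[0.985, 0.175, 0.0], [0.175, -0.985, 0.0], [0.0, 0.0, -1.0]]
force: [0.5, 0.5, -2.7]
opening: 0.0255
finger_force: 35.0
```

```bash
python3 - <<'E'
from h import *
s=manip.observe();print({k:np.round(s[k],4).tolist() for k in("clock","tcp_pos","force","joint_positions")})
p,d,K,T=grab("wrist");save("w8.png",p)
E
```

```text
{'clock': 35.075, 'tcp_pos': [0.5738, 0.2462, 0.2404], 'force': [0.4739, 0.481, -2.6789], 'joint_positions': [0.2997, 0.4764, 1.5425, -0.0001, 1.1223, 1.695]}
```

View pics/w8.png

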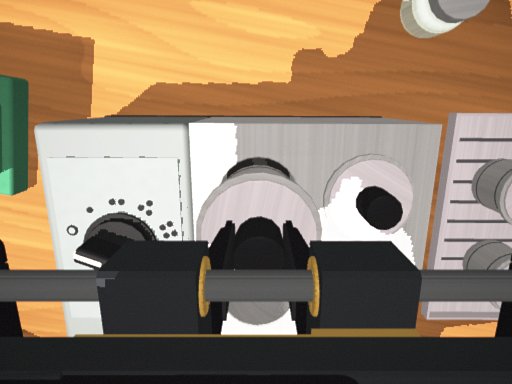

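The beaker (260,215) sits right over its well (258,170), and the dial is still at off. Lowering it now.

Call:
arm_command:
  gripper: [0, 0, 0, 0, 0]
  travel:
    - [-0.2, 0.6, -7]
    - [-0.2, 0.6, -13]
    - [-0.2, 0.6, -19]
    - [-0.2, 0.6, -23]
    - [-0.2, 0.6, -27]
  delta_rot:
    - [0, 0, 0]
    - [0, 0, 0]
    - [0, 0, 0]
    - [0, 0, 0]
    - [0, 0, 0]

```text
clock: 35.75
tcp_pos: [0.5735, 0.2471, 0.2127]
tool_rot: [[0.985, 0.175, 0.0], [0.175, -0.985, -0.0], [-0.0, 0.0, -1.0]]
force: [-0.3, 0.2, -3.1]
opening: 0.0252
finger_force: 35.0
```

Call:
arm_command:
  gripper: [0, 0, 0, 0, 0]
  travel:
    - [0, 0, -8]
    - [0, 0, -16]
    - [0, 0, -25]
    - [0, 0, -34]
    - [0, 0, -42]
  delta_rot:
    - [0, 0, 0]
    - [0, 0, 0]
    - [0, 0, 0]
    - [0, 0, 0]
    - [0, 0, 0]

```text
clock: 36.38
tcp_pos: [0.5734, 0.247, 0.1703]
tool_rot: [[0.985, 0.175, -0.0], [0.175, -0.985, -0.0], [-0.0, 0.0, -1.0]]
force: [-0.1, 0.5, -2.7]
opening: 0.0254
finger_force: 35.0
```

Call:
arm_command:
  gripper: [0, 0, 0, 60, 60]
  travel:
    - [0, 0, -2]
    - [0, 0, -4.5]
    - [0, 0, -6.3]
    - [0, 0, -6.3]
    - [0, 0, -6.3]
  delta_rot:
    - [0, 0, 0]
    - [0, 0, 0]
    - [0, 0, 0]
    - [0, 0, 0]
    - [0, 0, 0]

```text
clock: 37.0
tcp_pos: [0.5737, 0.2471, 0.1651]
tool_rot: [[0.985, 0.175, 0.001], [0.175, -0.985, 0.0], [0.001, -0.0, -1.0]]
force: [0.6, 0.1, 0.3]
opening: 0.0404
finger_force: 0.0
```

Call:
arm_command:
  gripper: [60, 60, 60, 60, 60]
  travel:
    - [0, 0, 0]
    - [0, 0, 40]
    - [0, 0, 95]
    - [-40, 10, 140]
    - [-88, 32, 170]
  delta_rot:
    - [0, 0, 0]
    - [0, 0, 0]
    - [0, 0, 0]
    - [0, 0, 0]
    - [0, 0, 0]

```text
clock: 37.62
tcp_pos: [0.485, 0.2789, 0.3367]
tool_rot: [[0.985, 0.173, 0.002], [0.173, -0.985, 0.001], [0.002, -0.0, -1.0]]
force: [0.7, 1.1, 0.8]
opening: 0.0569
finger_force: 0.0
```

```bash
python3 - <<'E'
from h import *
s=manip.observe();print({k:np.round(s[k],4).tolist() for k in("clock","tcp_pos","force","joint_positions")})
A=(.588,.162);B=(.5037,.147);C=(.5735,.247)
p,d,K,T,W=look("wrist",[A,B,C],.17,.19);save("w9.png",p)
print(face(W,(.5125,.35),.035,.167,.185))
for c in(A,B,C):
    m=(np.hypot(W[...,0]-c[0],W[...,1]-c[1])<.036)&(W[...,2]>.138)&(W[...,2]<.155);print(np.nanmedian(W[m],0))
p,d,K,T,W=look("top",[A,B,C],.17,.19);look("top",[(.603,-.034),(.505,-.058)])
E
```

```text
{'clock': 37.625, 'tcp_pos': [0.485, 0.2789, 0.3367], 'force': [0.7264, 1.055, 0.8375], 'joint_positions': [0.4038, 0.3007, 1.5621, -0.0001, 1.2766, 1.8005]}
wrist (0.588, 0.162) (714, array([0.5872, 0.1621, 0.1768]), ((0.5873476266860962, 0.1610260009765625), (0.025035729631781578, 0.025035681203007698), 19.132259368896484))
wrist (0.5037, 0.147) (595, array([0.5031, 0.1483, 0.1767]), ((0.502713680267334, 0.14700041711330414), (0.024866173043847084, 0.02536572515964508), 10.904271125793457))
wrist (0.5735, 0.247) (668, array([0.5733, 0.2473, 0.1771]), ((0.5732256770133972, 0.24708759784698486), (0.024928268045186996, 0.02510066330432892), 48.50338363647461))
(679, array([0.5127, 0.3491, 0.1727]), ((0.512174129486084, 0.34980544447898865), (0.046669330447912216, 0.01332863513380289), 78.53057861328125))
[0.58713709 0.16935371 0.14706336]
[0.5097241  0.1550564  0.14702159]
[0.57364856 0.2500613  0.14699254]
top (0.588, 0.162) (58, array([0.5866, 0.159 , 0.1784]), ((0.5865443348884583, 0.15924303233623505), (0.02436121739447117, 0.02148286998271942), 89.91929626464844))
top (0.5037, 0.147) (57, array([0.5025, 0.1455, 0.1782]), ((0.5024370551109314, 0.14575167000293732), (0.0241713710129261, 0.022902123630046844), 60.96870040893555))
top (0.5735, 0.247) (56, array([0.5729, 0.2449, 0.1779]), ((0.5731493830680847, 0.24462328851222992), (0.021801641210913658, 0.022908344864845276), 0.9321195483207703))
top (0.603, -0.034) (52, array([ 0.603 , -0.0351,  0.0991]), ((0.6032517552375793, -0.03534992039203644), (0.02304087020456791, 0.023356705904006958), 89.51223754882812))
top (0.505, -0.058) (50, array([ 0.5047, -0.0577,  0.0992]), ((0.5053967237472534, -0.0586516410112381), (0.022761190310120583, 0.022571640089154243), 88.79293823242188))
```

View pics/w9.png

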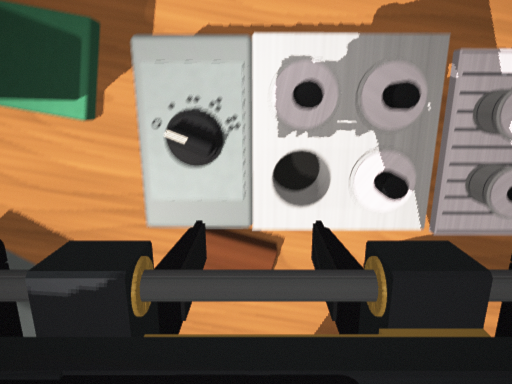

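All three beakers are home at (308,93), (400,93) and (390,185), with knob tops equal to the original homed height, and the dial is at off. Now I set programme 3.

Call:
arm_command:
  gripper: [60, 60, 60, 60, 60]
  travel:
    - [10, 25, 0]
    - [20, 50, 0]
    - [27.5, 71, 0]
    - [27.5, 71, 0]
    - [27.5, 71, -20]
  delta_rot:
    - [0, 0, 0.17]
    - [0, 0, 0.34]
    - [0, 0, 0.51]
    - [0, 0, 0.68]
    - [0, 0, 0.85]

```text
clock: 38.4
tcp_pos: [0.5141, 0.3501, 0.3142]
tool_rot: [[0.514, 0.858, 0.001], [0.858, -0.514, 0.0], [0.001, 0.001, -1.0]]
force: [-0.5, 1.0, 0.1]
opening: 0.0572
finger_force: 0.0
```

Call:
arm_command:
  gripper: [60, 60, 60, 60, 60]
  travel:
    - [0, 0, -20]
    - [0, 0, -40]
    - [0, 0, -80]
    - [0, 0, -120]
    - [0, 0, -140]
  delta_rot:
    - [0, 0, 0.17]
    - [0, 0, 0.34]
    - [0, 0, 0.347]
    - [0, 0, 0.347]
    - [0, 0, 0.347]

```text
clock: 39.02
tcp_pos: [0.5129, 0.3491, 0.1713]
tool_rot: [[0.197, 0.98, -0.003], [0.98, -0.197, -0.002], [-0.003, -0.003, -1.0]]
force: [1.0, -0.1, -0.6]
opening: 0.057
finger_force: 0.0
```

Call:
arm_command:
  gripper: [60, 60, 0, 0, 0]
  travel:
    - [0, 0, -8]
    - [0, 0, -10]
    - [0, 0, -10]
    - [0, 0, -10]
    - [0, 0, -10]
  delta_rot:
    - [0, 0, 0]
    - [0, 0, 0]
    - [0, 0, 0]
    - [0, 0, 0]
    - [0, 0, 0]
  grip_force: 20

```text
clock: 39.65
tcp_pos: [0.5131, 0.3501, 0.1652]
tool_rot: [[0.197, 0.98, 0.001], [0.98, -0.197, 0.0], [0.001, 0.001, -1.0]]
force: [0.1, -0.5, 0.3]
opening: 0.0324
finger_force: 0.0
```

Call:
arm_command:
  gripper: [0, 0, 0, 0]
  travel:
    - [0, 0, 0]
    - [0, 0, 0]
    - [0, 0, 0]
    - [0, 0, 0]
  delta_rot:
    - [0, 0, 0]
    - [0, 0, 0]
    - [0, 0, 0]
    - [0, 0, 0]

```text
clock: 40.15
tcp_pos: [0.5124, 0.3502, 0.1648]
tool_rot: [[0.197, 0.98, -0.001], [0.98, -0.197, -0.0], [-0.0, -0.001, -1.0]]
force: [-4.7, 2.7, 3.3]
opening: 0.0127
finger_force: 20.0
```

```bash
python3 - <<'E'
from h import *
s=manip.observe();print({k:np.round(s[k],4).tolist() for k in("clock","tcp_pos","force","torque","joint_positions","opening")})
E
```

```text
{'clock': 40.15, 'tcp_pos': [0.5124, 0.3502, 0.1648], 'force': [-4.6841, 2.6901, 3.2628], 'torque': [0.2139, 0.883, -0.0528], 'joint_positions': [0.4929, 0.5486, 1.6354, 0.0005, 0.9585, 0.6905], 'opening': 0.0127}
```

Call:
arm_command:
  gripper: [0, 0, 0, 0, 0]
  travel:
    - [0, 0, 0]
    - [0, 0, 0]
    - [0, 0, 0]
    - [0, 0, 0]
    - [0, 0, 0]
  delta_rot:
    - [0, 0, -0.15]
    - [0, 0, -0.3]
    - [0, 0, -0.45]
    - [0, 0, -0.6]
    - [0, 0, -0.75]

```text
clock: 40.78
tcp_pos: [0.5126, 0.35, 0.1648]
tool_rot: [[0.815, 0.579, -0.001], [0.579, -0.815, -0.0], [-0.001, -0.0, -1.0]]
force: [-4.4, 0.8, 4.0]
opening: 0.0129
finger_force: 20.0
```

Call:
arm_command:
  gripper: [0, 0, 0, 0, 0]
  travel:
    - [0, 0, 0]
    - [0, 0, 0]
    - [0, 0, 0]
    - [0, 0, 0]
    - [0, 0, 0]
  delta_rot:
    - [0, 0, -0.15]
    - [0, 0, -0.3]
    - [0, 0, -0.45]
    - [0, 0, -0.6]
    - [0, 0, -0.75]

```text
clock: 41.4
tcp_pos: [0.5126, 0.3498, 0.1648]
tool_rot: [[0.991, -0.132, -0.001], [-0.132, -0.991, -0.001], [-0.001, 0.001, -1.0]]
force: [-4.3, -2.3, 3.8]
opening: 0.0127
finger_force: 20.0
```

Call:
arm_command:
  gripper: [0, 0, 0, 0]
  travel:
    - [0, 0, 0]
    - [0, 0, 0]
    - [0, 0, 0]
    - [0, 0, 0]
  delta_rot:
    - [0, 0, -0.15]
    - [0, 0, -0.29]
    - [0, 0, -0.29]
    - [0, 0, -0.29]

```text
clock: 41.9
tcp_pos: [0.5126, 0.3497, 0.1648]
tool_rot: [[0.916, -0.402, -0.001], [-0.402, -0.916, -0.001], [-0.0, 0.001, -1.0]]
force: [-4.3, -2.1, 5.1]
opening: 0.0129
finger_force: 20.0
```

Call:
arm_command:
  gripper: [60, 60, 60, 60, 60]
  travel:
    - [0, 0, 0]
    - [0, 0, 0]
    - [0, 0, 50]
    - [-10, -30, 100]
    - [-27, -70, 160]
  delta_rot:
    - [0, 0, 0]
    - [0, 0, 0]
    - [0, 0, 0]
    - [0, 0, 0.18]
    - [0, 0, 0.36]

```text
clock: 42.52
tcp_pos: [0.4885, 0.2857, 0.3165]
tool_rot: [[0.999, -0.05, 0.0], [-0.05, -0.999, -0.0], [0.0, 0.0, -1.0]]
force: [1.2, 0.2, 1.0]
opening: 0.0551
finger_force: 0.0
```

```bash
python3 - <<'E'
from h import *
s=manip.observe();print({k:np.round(s[k],4).tolist() for k in("clock","tcp_pos","force","joint_positions")})
A=(.588,.162);B=(.5037,.147);C=(.5735,.247)
p,d,K,T,W=look("wrist",[A,B,C],.17,.19);save("w10.png",p)
f=face(W,(.5125,.35),.035,.167,.185);print(f)
p,d,K,T,W=look("top",[A,B,C],.17,.19);look("top",[(.603,-.034),(.505,-.058)])
print(face(W,(.5125,.348),.035,.168,.185))
E
```

```text
{'clock': 42.525, 'tcp_pos': [0.4885, 0.2857, 0.3165], 'force': [1.1791, 0.2193, 1.0069], 'joint_positions': [0.4127, 0.3258, 1.5785, -0.0002, 1.2371, 2.0332]}
wrist (0.588, 0.162) (862, array([0.5873, 0.162 , 0.1769]), ((0.5872930884361267, 0.16122305393218994), (0.024976136162877083, 0.02506931498646736), 0.8658049702644348))
wrist (0.5037, 0.147) (711, array([0.5032, 0.1482, 0.1767]), ((0.5029081106185913, 0.14718909561634064), (0.02492789924144745, 0.024926086887717247), 89.59874725341797))
wrist (0.5735, 0.247) (767, array([0.5733, 0.2471, 0.1771]), ((0.5730533003807068, 0.24706220626831055), (0.024825511500239372, 0.025233197957277298), 1.1177685260772705))
(738, array([0.5131, 0.3485, 0.1727]), ((0.5126550197601318, 0.34916913509368896), (0.013089679181575775, 0.04630477353930473), 65.37893676757812))
top (0.588, 0.162) (56, array([0.5864, 0.1591, 0.1782]), ((0.5864403247833252, 0.159060537815094), (0.024471288546919823, 0.021720385178923607), 87.49736022949219))
top (0.5037, 0.147) (58, array([0.5024, 0.1453, 0.1783]), ((0.5023682713508606, 0.1455760896205902), (0.023933034390211105, 0.02292071096599102), 62.489593505859375))
top (0.5735, 0.247) (57, array([0.5729, 0.2448, 0.1787]), ((0.5727282762527466, 0.2444227933883667), (0.02344600297510624, 0.02151959389448166), 87.85562896728516))
top (0.603, -0.034) (52, array([ 0.603 , -0.0351,  0.0998]), ((0.6030689477920532, -0.03509335592389107), (0.022608064115047455, 0.023160217329859734), 87.72357177734375))
top (0.505, -0.058) (51, array([ 0.5048, -0.0577,  0.0999]), ((0.5054572820663452, -0.058629244565963745), (0.02273215726017952, 0.022715378552675247), 89.34135437011719))
(0, None, None)
```

View pics/w10.png

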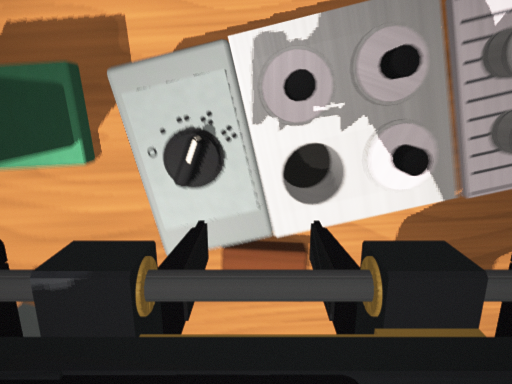

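The bar is at -24.6°, so the dial reads 1.80 rad and points at three pips. All the beakers are in place and the arm is clear.

```bash
python3 -c "
from rig import manip
print(manip.sign_off())"
```

```text
the job is handed in; nothing more can be done
None
```

The job is handed in (no verdict came back): both washed beakers stand upright in the drain tray, all three waiting beakers are home in wells, and the dial is on programme 3 (measured 1.80 rad).

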